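# Seat the pipe shoe on the fixture's locating pin by feel

## Task

Pick up the small steel pipe shoe (the plate with the upright web) and fit it on the inspection fixture, with its hole dropped over the locating pin, its plate lying flat and fully down on the raised seat and squared up with it, then let go. The pin sits 8 mm off the centre of its eccentric disc, in a direction that is set differently each time, so feel for it by sliding the shoe about lightly on top of the pin until the hole drops: the shoe must never bear on the fixture or its pin with more than 30 N. Leave the other things on the bench where they are.

Things in the scene. Friction and masses are not known exactly. Their poses are not given: they have to be found in the camera images.
- shoe: Bare steel pipe shoe, 0.5 to 0.75 kg: a flat plate 110 (x) x 60 (y) x 8 mm with an upright web on its top face and one hole near its +x end. Centre of mass near x = -5 mm, about 14 mm up. Origin: centre of the plate's underside; x along the web towards the end with the hole, z up.
- shoe_web (a point): Top edge of the shoe's web, above the centre of mass (shoe x = -5, y = 0, z = 53 mm). The web is 10 mm thick (y), runs from x = -45 to +15 mm and stands from the plate's top (z = 8) to z = 53 mm; grip it across its thickness.
- shoe_hole (a point): Centre, at the underside, of the shoe's plain round through hole, 16.5 mm in diameter (shoe x = +37 mm, y = 0, z = 0).
- fixture: Rigid inspection fixture fixed to the bench: dark base plate 170 (x) x 110 (y) x 10 mm, centred on it an aluminium seat block 130 x 76 mm whose flat top lies 30 mm above the bench, with an upright pin near its +x end. Origin: centre of the base's underside; x towards the end with the pin, z up. The shoe belongs with its x along the fixture's x, hole end at the pin end.
- eccentric_centre (a point): Centre of the flat dark eccentric disc that carries the pin, on the seat top (fixture x = +37, y = 0, z = 30 mm). The steel pin, 14 mm in diameter, its 1 mm chamfered tip 22 mm above the seat top, stands with its axis 8 mm from this point, in a direction that differs each time and is not measured. Disc and pin are clamped tight and do not give.
- flange: Bystander: loose steel ring, 92 mm outside and 48 mm inside diameter, 14 mm high. Origin: centre of its underside.
- packing: Bystander: wooden packing block 120 x 70 x 35 mm. Origin: centre of its underside.
- wrench: Bystander: steel wrench about 180 mm long lying flat. Origin near its middle, on the bench.
Mind the look-alikes: they are no part of the job. Several things look just like the shoe: the one meant starts farthest to the robot's right. Of the things that look like the fixture, the smaller one is meant.

How it is judged (in metres and radians):
On the way, in this order (a step that is already met when the one before it is completed fails the run):
1. the shoe is lifted clear of the bench, above the pin's height (height (world z) of shoe above 0.05 m), for 0.1 s.
2. the shoe's hole is over the pin and its plate is down flat on the seat (x of shoe_hole in the frame of fixture between 0.025 and 0.049 m and y of shoe_hole in the frame of fixture between -0.012 and 0.012 m and z of shoe_hole in the frame of fixture between 0.028 and 0.032 m and x of shoe in the frame of fixture between -0.015 and 0.015 m and angle between shoe's own z axis and vertical below 0.04 rad and angle between the x axis of shoe and the x axis of fixture, either way round below 0.17 rad), for 0.2 s.
At the end, for the whole second after the job is handed in: Shoe released, at rest on the seat, pin through its hole: underside within 2 mm of the seat top, level within 0.04 rad, hole within 12 mm in x and y of the eccentric's centre, shoe centre within 15 mm of the fixture's along its x, x axes within 0.17 rad (all of step 2 and linear speed of shoe below 0.01 m/s); the robot touches nothing.
It fails at once if the shoe presses on the fixture or its pin with more than 30 N (contact force between shoe and fixture above 30 N).
It fails at once if the flange is moved by more than 20 mm (distance of flange from where it was at the start of the episode above 0.02 m).
It fails at once if the packing is moved by more than 20 mm (distance of packing from where it was at the start of the episode above 0.02 m).
It fails at once if the wrench is moved by more than 20 mm (distance of wrench from where it was at the start of the episode above 0.02 m).
It also fails if it takes over 61 s, if anything falls off the work surface, if the arm or the gripper's body presses on something with over 40 N, if the wrist force passes 120 N, or if a joint passes its speed limit or range.

## Robot

A 6-joint arm with a two-finger parallel gripper is mounted at the origin on the work surface. World frame = base frame: x ahead of the robot, y to its left, z up, the work surface at z = 0. Lengths are in mm, angles in degrees, forces in N, time in s.
With the tool pointing down it reaches from about 300 to 850 mm from the base axis. Payload 4.2 kg.
Tool frame: the origin (TCP) lies at the very end of the fingers, on their centre line; the grasp point (between the pads) lies 19 mm behind it; z points along the fingers, y is the direction in which the jaws open and shut (so a half turn about z gives the same grasp; the last joint's range is limited). The gripper opens to 91 mm and grips with 3 to 60 N. Pads are 32 mm wide; open, the fingers measure 118 mm over their backs; the gripper's body (76 mm by 178 mm) begins 60 mm behind the grasp point.
Start: joints at [64.114, 18.312, 89.639, -0, 72.044, -1.146], TCP at [240.647, 522.241, 185.576] pointing down, gripper open.
Joint ranges: [-177.97, 177.97], [-48.28, 115.42], [12.27, 149.76], [-77.06, 257.06], [2.81, 150.46], [-146.56, 146.56]. Speed limits (degrees/s): [147.25, 147.25, 180, 180, 180, 180].

## Interface

Orientations are given as [roll, pitch, yaw] about the fixed x, y, z axes, in that order (R = Rz(yaw) Ry(pitch) Rx(roll)).
In Python, from workcell import telemetry, grab_frame, job gives the robot as it stands.
- The arm moves only by the tool drive_tool, never from a script. Its argument "moves" is a list of rows, each an object of numbers: "claw": the closure, from -1 (fully open) to 1 (shut); "dx", "dy", "dz": the shift along the tool's x, y, z in units of 20 mm (1.0 is 20 mm); "yaw": the turn about the tool's z in units of 0.15 rad (1.0 is 0.15 rad). In form: [{"claw": .., "dx": .., "dy": .., "dz": .., "yaw": ..}, ...]. A call has 1 to 5 rows; each row shifts and turns the pose as measured when the row begins, along the tool's axes as they then stand; what a row does not reach is not made up. A row lasts 1/8 s, in which the tool goes at most 62.5 mm and 10.7 degrees, less where a joint would pass 70% of its speed; a pose out of reach is approached as far as the arm can. A call with a number of a shift or a turn outside -1 to 1 is refused whole. A call with a gripper value outside its range is refused whole. The fingers move at their own pace and stop on an object; "grip_force" is the grip in N (left out, the last holds). Time passes only in rows, so rows that do not move let the fingers close. It gives the time, the measured TCP pose, the force and the opening at its end, in the units of the state.
- telemetry.state(): the state, without advancing time (a new reading comes with each control period).
- grab_frame(name): name is "side" or "top"; returns a dict with "color" (384x512x3 uint8, blue, green, red), "vertical_fov" (degrees; the focal length in pixels is half the picture's height over the tangent of half this angle, whatever the lens; pixels are square), "cx", "cy" (the principal point, pixels), "dist" ([k1, k2, p1, p2, k3] as OpenCV has them; the pictures are not rectified), "pose" (4x4, takes a point from camera to world coordinates). Camera axes: x right, y down, z forward; pixel columns grow to the right and rows downward; lengths in mm; the calibration is good to about 2 mm. A picture is of the moment at which its call begins. There is no depth.
- job.job_done(): hands the job in, once; it reports no verdict.
The state is a dict: "time_s": time; "qpos": joint angles; "qvel": joint speeds; "effort": joint torques, N m; "ee_pos": TCP position; "ee_rot": TCP orientation; "force": force on the tool from outside, world axes, zero at the start; "torque": the same for the moment, N m; "gripper_width": finger opening in mm.
Only numpy, scipy, OpenCV 4.12 (cv2) and the standard library are available. Lean on these libraries where they do the work, as an engineer would, in place of code of your own. Each camera call takes 0.05 s, during which the arm holds its last target.

## Working session

There is one attempt and no reset: what is moved stays moved. The work goes in short steps, Python scripts to look and compute and a tool call to move; the robot and the scene stay as the last step left them, time stands still between calls to the robot, and variables do not carry over. Pictures are saved under pics/ and viewed, and the job is handed in when it is done.

Besides the shell and the picture viewer there is one more tool, called after "Emit:" by a JSON object that holds its "method" and its "body". drive_tool: Moves the arm, as the interface text tells. Its arguments: {"type":"object","properties":{"moves":{"type":"array"},"grip_force":{"type":"number"}},"required":["moves"]}

```bash
mkdir -p pics; ls
python3 - <<'E'
from workcell import telemetry, grab_frame, job
import cv2,pickle
print(telemetry.state())
for n in("top","side"):
    f=grab_frame(n); cv2.imwrite(f"pics/{n}0.png",f["color"]); pickle.dump(f,open(f"{n}0.pkl","wb"))
    print(n,f["vertical_fov"],f["cx"],f["cy"],f["dist"],f["pose"])
E
```

```text
pics
{'time_s': 0.0, 'qpos': array([ 6.41119915e+01,  1.83512477e+01,  8.97043614e+01,  5.51789253e-04,
        7.20435567e+01, -1.14406607e+00]), 'qvel': array([-0.00201338, -0.08118655, -0.07927748, -0.04917883, -0.14719904,
        0.00285565]), 'effort': array([ 1.39107178e-03, -4.12469459e+01, -2.31973279e+01,  7.28247198e-02,
        4.57341224e-02, -1.39475374e-04]), 'ee_pos': array([240.41910375, 521.73416516, 184.73811556]), 'ee_rot': array([-1.79900864e+02, -2.50449574e-03,  1.55255885e+02]), 'force': array([-0.70740725,  0.63120094,  0.39906353]), 'torque': array([ 0.00330966,  0.04058385, -0.0183435 ]), 'gripper_width': 91.3722771609901}
top 42.894643491400664 253.66275992179348 184.71192511447654 [-0.08451946  0.          0.          0.          0.        ] [[ 1.38759249e-02 -9.91659745e-01  1.28134337e-01  3.20397388e+02]
 [-9.99873961e-01 -1.27723631e-02  9.43024067e-03 -1.01088237e+01]
 [-7.71501179e-03 -1.28249040e-01 -9.91711986e-01  1.71466182e+03]
 [ 0.00000000e+00  0.00000000e+00  0.00000000e+00  1.00000000e+00]]
side 50.36315422388781 262.99038982740376 193.1405908324593 [-0.06173591  0.          0.          0.          0.        ] [[ 9.16773905e-01 -2.45113734e-01  3.15348798e-01  6.07396485e+01]
 [-3.99315659e-01 -5.79336081e-01  7.10574915e-01 -1.05062011e+03]
 [ 8.52126644e-03 -7.77360253e-01 -6.28997953e-01  9.72647638e+02]
 [ 0.00000000e+00  0.00000000e+00  0.00000000e+00  1.00000000e+00]]
```

View pics/top0.png

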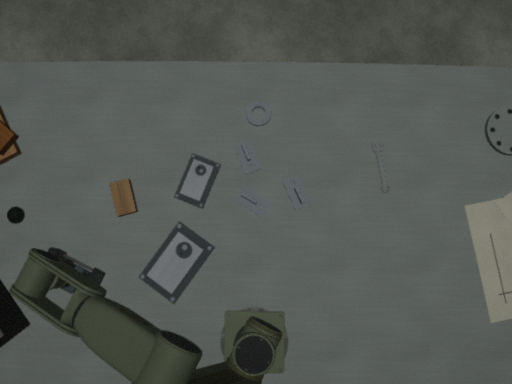

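View pics/side0.png

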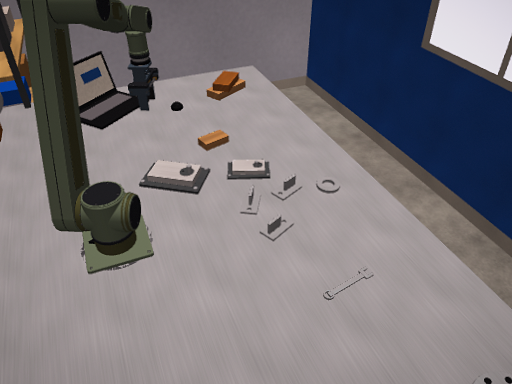

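Top view: the shoe candidates are at (247,157), (252,202) and (296,194). The image's right is world −y, so (296,194) is farthest to the robot's right and is the one meant. The fixture candidates are at (198,181) and (177,262); (198,181) is the smaller. I'll confirm both in crops.

Run:
```python
import cv2
t=cv2.imread("pics/top0.png");s=cv2.imread("pics/side0.png")
a=cv2.resize(t[145:220,160:320],None,fx=5,fy=5,interpolation=cv2.INTER_CUBIC);cv2.imwrite("pics/t0c.png",a)
a=cv2.resize(s[145:245,210:320],None,fx=6,fy=6,interpolation=cv2.INTER_CUBIC);cv2.imwrite("pics/s0c.png",a)
```

```text
(no output)
```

View pics/t0c.png

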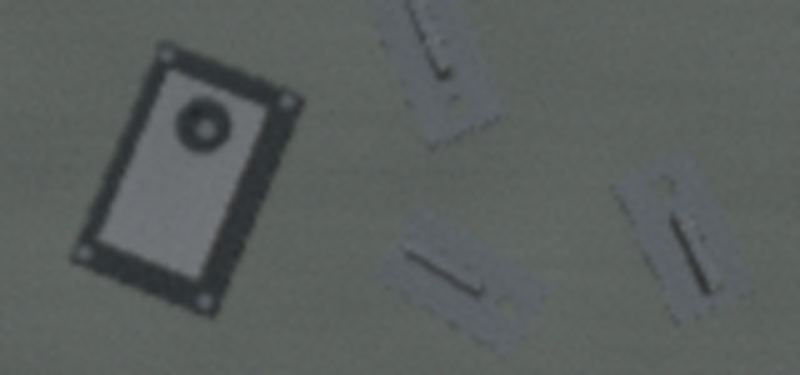

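View pics/s0c.png

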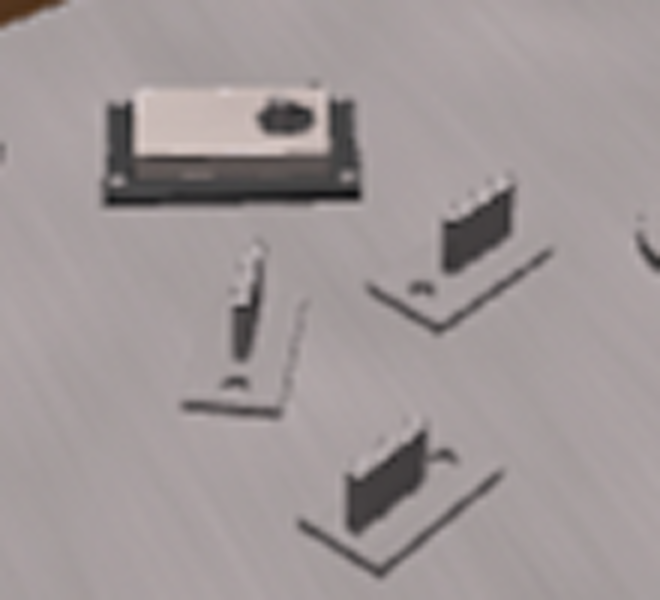

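Run:
```python
import cv2
t=cv2.imread("pics/top0.png");s=cv2.imread("pics/side0.png")
def c(i,x0,y0,w,h,k,n):
    a=i[y0:y0+h,x0:x0+w]; a=cv2.normalize(a,None,0,255,cv2.NORM_MINMAX)
    a=cv2.resize(a,None,fx=k,fy=k,interpolation=cv2.INTER_CUBIC)
    cv2.imwrite(n,a)
c(t,275,170,45,45,13,"pics/z1.png")
c(s,255,205,50,45,13,"pics/z2.png")
c(t,170,148,55,65,9,"pics/z3.png")
c(s,222,155,54,30,14,"pics/z4.png")
```

```text
(no output)
```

View pics/z1.png

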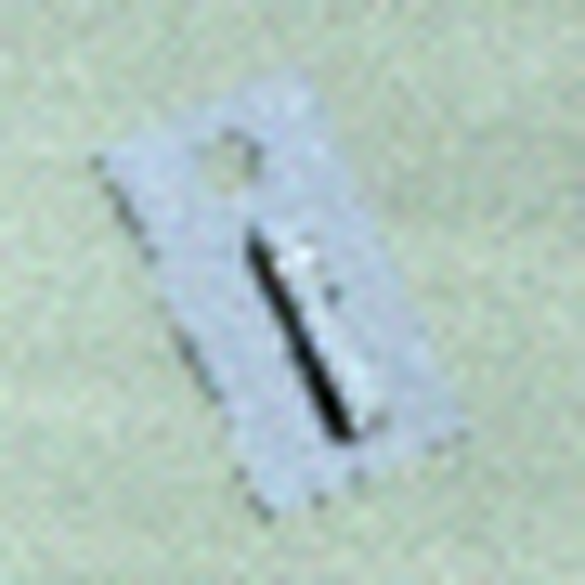

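View pics/z2.png

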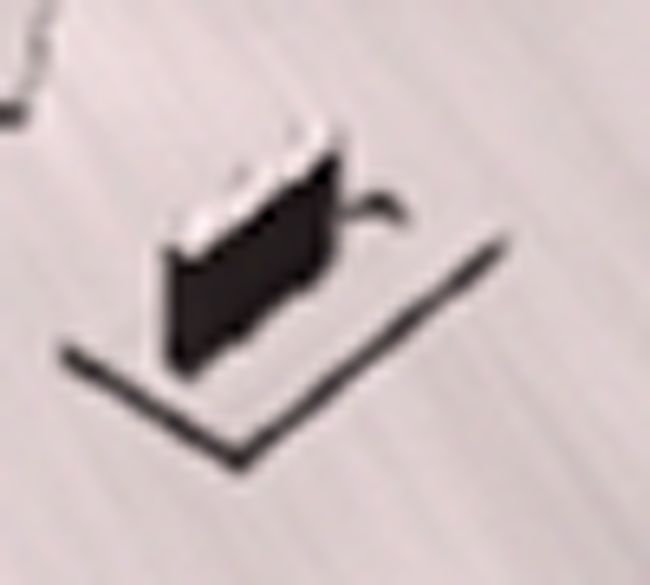

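View pics/z3.png

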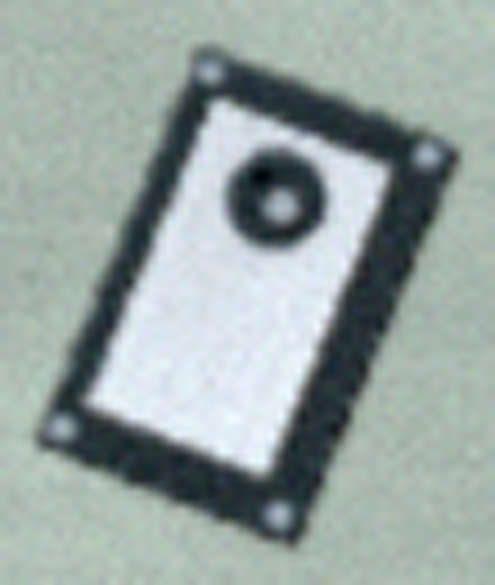

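View pics/z4.png

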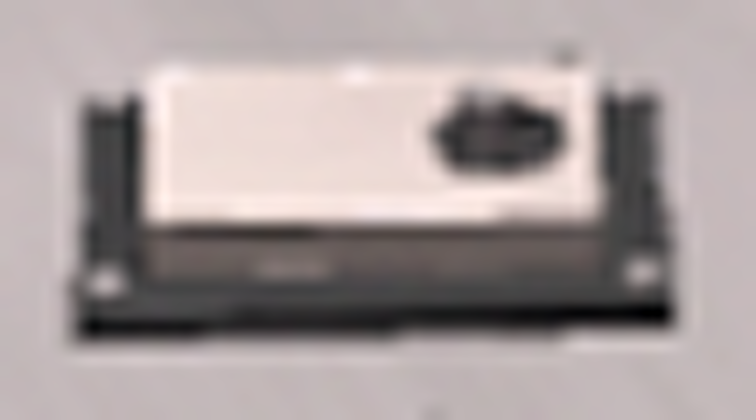

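```bash
cat > h.py <<'E'
import numpy as np,cv2,pickle
from scipy.optimize import least_squares
def cam(n,t=0):
    f=pickle.load(open(f"{n}{t}.pkl","rb")); fl=192/np.tan(np.radians(f["vertical_fov"]/2))
    return np.array([[fl,0,f["cx"]],[0,fl,f["cy"]],[0,0,1]]),np.array(f["dist"]),np.linalg.inv(np.array(f["pose"]))
def proj(n,P):
    K,d,T=cam(n); P=np.atleast_2d(P); return cv2.projectPoints(P@T[:3,:3].T+T[:3,3],np.zeros(3),np.zeros(3),K,d)[0][:,0]
def ray(n,px,z):
    K,d,T=cam(n); u=cv2.undistortPoints(np.array([[px]],float),K,d)[0,0]; T=np.linalg.inv(T)
    r=T[:3,:3]@np.array([u[0],u[1],1]);o=T[:3,3]; return o+r*(z-o[2])/r[2]
def full(p,x0,y0,k): return [x0+(p[0]+.5)/k-.5,y0+(p[1]+.5)/k-.5]
def place(L,q):
    c,s=np.cos(q[2]),np.sin(q[2]);L=np.asarray(L,float)
    return np.c_[q[0]+c*L[:,0]-s*L[:,1],q[1]+s*L[:,0]+c*L[:,1],L[:,2]]
def fit(sets,q0):
    def r(q):return np.concatenate([(proj(n,place(L,q))-np.array(px)).ravel() for n,L,px in sets])
    s=least_squares(r,q0,loss="soft_l1",x_scale=[10,10,.1]); return s.x,r(s.x).reshape(-1,2)
E
cat > f0.py <<'E'
from h import *
t=[("95 150",(55,30,8)),("300 75",(55,-30,8)),("470 430",(-55,-30,8)),("268 515",(-55,30,0)),("228 163",(37,0,8)),("245 235",(15,5,8)),("333 440",(-45,5,8))]
s=[("238 468",(-55,-30,0)),("505 240",(55,-30,4)),("62 350",(-55,30,4)),("185 378",(-45,-5,8)),("170 250",(-45,-5,53)),("335 155",(15,-5,53)),("325 270",(15,-5,8))]
S=lambda l,x,y,k:([b for a,b in l],[full([float(v) for v in a.split()],x,y,k) for a,b in l])
st=("top",*S(t,275,170,13)); ss=("side",*S(s,255,205,13))
t=[("205 45",(85,55,10)),("460 152",(85,-55,10)),("298 545",(-85,-55,10)),("38 440",(-85,55,10)),("215 95",(65,38,30)),("395 165",(65,-38,30)),("272 475",(-65,-38,30)),("85 407",(-65,38,30)),("276 198",(37,0,30))]
s=[("145 68",(-65,38,30)),("598 72",(65,38,30)),("603 222",(65,-38,30)),("143 228",(-65,-38,30)),("75 340",(-85,-55,0)),("672 325",(85,-55,0))]
ft=("top",*S(t,170,148,9)); fs=("side",*S(s,222,155,14))
for nm,A,B,q0 in(("shoe",st,ss,[500,-130,.4]),("fix",ft,fs,[550,190,-.4])):
    for sets in([A],[B],[A,B]):
        q,r=fit(sets,q0); print(nm,len(sets),q[:2].round(1),np.degrees(q[2]).round(2))
    print(r.round(1).tolist())
P=ray("top",full((280,208),170,148,9),52); c=place([(37,0,30)],q)[0]
print("pin world",P,"disc",c,"off",P-c, "from measured disc",ray("top",full((276,198),170,148,9),30))
E
python3 f0.py
```

```text
shoe 1 [ 518.5 -144.2] 24.78
shoe 1 [ 513.7 -144. ] 24.53
shoe 2 [ 516.  -143.9] 24.29
[[0.3, 0.4], [0.0, -0.6], [-0.2, 0.6], [-0.5, 1.0], [-0.1, 0.6], [-0.2, 1.3], [0.0, 1.2], [-0.1, 0.1], [0.3, 0.0], [0.1, -0.3], [0.4, 0.1], [1.8, 0.2], [0.9, -1.5], [1.2, -0.6]]
fix 1 [554.5 205.5] -20.79
fix 1 [550.9 204.1] -21.75
fix 2 [553.4 205.6] -21.07
[[-0.2, 0.2], [0.1, -0.4], [-0.4, 0.4], [-0.3, 0.4], [0.2, 0.5], [0.2, 0.6], [-0.4, 0.6], [0.2, 0.0], [0.3, 0.3], [0.6, -0.1], [0.0, -0.9], [0.6, -0.8], [0.5, -0.6], [0.5, 0.1], [0.8, 0.4]]
pin world [581.71927567 189.19525171  52.        ] disc [587.93031683 192.31165857  30.        ] off [-6.21104116 -3.11640686 22.        ] from measured disc [589.08971281 193.50233585  30.        ]
```

Shoe at about (516, −144), yaw 24.5°; fixture at about (553, 205.5), yaw −21°. Both views agree within about 4 mm. The top picture puts the pin tip near (582, 189), about 7.7 mm from the disc's centre, which matches the given 8 mm. The meant shoe, in crop z1, has its hole at (230,165), pixel (292.2,182.2).

```bash
cat > to.py <<'E'
import sys,numpy as np
from workcell import telemetry
x,y,z,yaw=map(float,sys.argv[1:5])
s=telemetry.state();p=s["ee_pos"];w=s["ee_rot"][2]
def wr(a):return (a+180)%360-180
psi=w
print("t",round(s["time_s"],2),p.round(1),s["ee_rot"].round(1),"F",s["force"].round(1),"w",round(s["gripper_width"],1))
N=int(sys.argv[5]) if len(sys.argv)>5 else 5
p=p.copy()
for i in range(N):
    d=np.array([x,y,z])-p; a=np.radians(psi)
    n=max(1,np.abs([d@[np.cos(a),np.sin(a),0],d@[np.sin(a),-np.cos(a),0],d[2]]).max()/20)
    st=d/n; dy=np.clip(-wr(yaw-psi)/np.degrees(.15),-1,1)
    u=[st@[np.cos(a),np.sin(a),0]/20,st@[np.sin(a),-np.cos(a),0]/20,-st[2]/20]
    print("dx %.2f dy %.2f dz %.2f yaw %.2f"%(*u,dy), " left %.0f"%np.linalg.norm(d))
    p+=st; psi-=dy*np.degrees(.15)
E
python3 to.py 516 -144 150 204.5
```

```text
t 0.1 [240.4 521.8 184.8] [-179.9   -0.   155.3] F [0.6 0.4 0.6] w 90.9
dx -1.00 dy -0.93 dz 0.07 yaw -1.00  left 721
dx -0.80 dy -1.00 dz 0.06 yaw -1.00  left 694
dx -0.58 dy -1.00 dz 0.06 yaw -1.00  left 668
dx -0.39 dy -1.00 dz 0.05 yaw -1.00  left 645
dx -0.23 dy -1.00 dz 0.05 yaw -1.00  left 624
```

Emit:
{"method": "drive_tool", "body": {"moves": [{"claw": -1,"dx": -1,"dy": -0.93,"dz": 0,"yaw": -1},{"claw": -1,"dx": -0.8,"dy": -1,"dz": 0,"yaw": -1},{"claw": -1,"dx": -0.6,"dy": -1,"dz": 0,"yaw": -1},{"claw": -1,"dx": -0.4,"dy": -1,"dz": 0,"yaw": -1},{"claw": -1,"dx": -0.2,"dy": -1,"dz": 0,"yaw": -1}]}}

```text
time_s: 0.72
ee_pos: [286.4, 409.6, 182.3]
ee_rot: [-179.8, -0.3, -160.2]
force: [-0.2, 0.1, 0.3]
gripper_width: 91.1
```

```bash
python3 to.py 516 -144 150 204.5
```

```text
t 0.72 [286.4 409.6 182.3] [-179.8   -0.3 -160.2] F [-0.2  0.1  0.3] w 91.1
dx -0.05 dy -1.00 dz 0.05 yaw -0.55  left 600
dx 0.03 dy -1.00 dz 0.05 yaw -0.00  left 580
dx 0.03 dy -1.00 dz 0.05 yaw -0.00  left 560
dx 0.03 dy -1.00 dz 0.05 yaw -0.00  left 540
dx 0.03 dy -1.00 dz 0.05 yaw -0.00  left 520
```

Emit:
{"method": "drive_tool", "body": {"moves": [{"claw": -1,"dx": 0,"dy": -1,"dz": 0,"yaw": -0.55},{"claw": -1,"dx": 0,"dy": -1,"dz": 0,"yaw": 0},{"claw": -1,"dx": 0,"dy": -1,"dz": 0,"yaw": 0},{"claw": -1,"dx": 0,"dy": -1,"dz": 0,"yaw": 0},{"claw": -1,"dx": 0,"dy": -1,"dz": 0,"yaw": 0}]}}

```text
time_s: 1.35
ee_pos: [326.6, 313.6, 180.9]
ee_rot: [-179.7, -0.5, -155.3]
force: [0.5, 0.0, 0.1]
gripper_width: 91.2
```

Emit:
{"method": "drive_tool", "body": {"moves": [{"claw": -1,"dx": 0,"dy": -1,"dz": 0,"yaw": 0},{"claw": -1,"dx": 0,"dy": -1,"dz": 0,"yaw": 0},{"claw": -1,"dx": 0,"dy": -1,"dz": 0,"yaw": 0},{"claw": -1,"dx": 0,"dy": -1,"dz": 0,"yaw": 0},{"claw": -1,"dx": 0,"dy": -1,"dz": 0,"yaw": 0}]}}

```text
time_s: 1.98
ee_pos: [368.3, 218.7, 179.9]
ee_rot: [-179.6, -0.8, -155.2]
force: [-0.7, -0.2, -0.0]
gripper_width: 91.2
```

Emit:
{"method": "drive_tool", "body": {"moves": [{"claw": -1,"dx": 0,"dy": -1,"dz": 0,"yaw": 0},{"claw": -1,"dx": 0,"dy": -1,"dz": 0,"yaw": 0},{"claw": -1,"dx": 0,"dy": -1,"dz": 0,"yaw": 0},{"claw": -1,"dx": 0,"dy": -1,"dz": 0,"yaw": 0},{"claw": -1,"dx": 0,"dy": -1,"dz": 0,"yaw": 0}]}}

```text
time_s: 2.6
ee_pos: [409.8, 124.2, 179.0]
ee_rot: [-179.7, -1.0, -155.2]
force: [0.4, 0.1, -0.9]
gripper_width: 91.2
```

```bash
python3 to.py 516 -144 150 204.5
```

```text
t 2.6 [409.8 124.2 179. ] [-179.7   -1.  -155.2] F [ 0.4  0.1 -0.9] w 91.2
dx 0.06 dy -1.00 dz 0.10 yaw 0.03  left 290
dx 0.05 dy -1.00 dz 0.10 yaw -0.00  left 270
dx 0.05 dy -1.00 dz 0.10 yaw -0.00  left 250
dx 0.05 dy -1.00 dz 0.10 yaw -0.00  left 230
dx 0.05 dy -1.00 dz 0.10 yaw -0.00  left 209
```

Emit:
{"method": "drive_tool", "body": {"moves": [{"claw": -1,"dx": 0.05,"dy": -1,"dz": 0,"yaw": 0},{"claw": -1,"dx": 0.05,"dy": -1,"dz": 0,"yaw": 0},{"claw": -1,"dx": 0.05,"dy": -1,"dz": 0,"yaw": 0},{"claw": -1,"dx": 0.05,"dy": -1,"dz": 0,"yaw": 0},{"claw": -1,"dx": 0.05,"dy": -1,"dz": 0,"yaw": 0}]}}

```text
time_s: 3.22
ee_pos: [446.7, 27.9, 178.0]
ee_rot: [-179.7, -1.2, -155.2]
force: [0.1, -0.2, -0.4]
gripper_width: 91.6
```

Emit:
{"method": "drive_tool", "body": {"moves": [{"claw": -1,"dx": 0.05,"dy": -1,"dz": 0,"yaw": 0},{"claw": -1,"dx": 0.05,"dy": -1,"dz": 0,"yaw": 0},{"claw": -1,"dx": 0.05,"dy": -1,"dz": 0,"yaw": 0},{"claw": -1,"dx": 0.05,"dy": -1,"dz": 0,"yaw": 0},{"claw": -1,"dx": 0.05,"dy": -1,"dz": 0,"yaw": 0}]}}

```text
time_s: 3.85
ee_pos: [483.5, -68.2, 176.8]
ee_rot: [-179.9, -1.4, -155.3]
force: [0.6, -0.6, -0.3]
gripper_width: 91.2
```

```bash
python3 to.py 511.5 -146 90 204.5
```

```text
t 3.85 [483.5 -68.2 176.8] [-179.9   -1.4 -155.3] F [ 0.6 -0.6 -0.3] w 91.2
dx 0.08 dy -0.95 dz 1.00 yaw 0.03  left 120
dx 0.08 dy -0.95 dz 1.00 yaw -0.00  left 92
dx 0.08 dy -0.95 dz 1.00 yaw -0.00  left 65
dx 0.08 dy -0.95 dz 1.00 yaw -0.00  left 37
dx 0.03 dy -0.32 dz 0.34 yaw -0.00  left 9
```

Emit:
{"method": "drive_tool", "body": {"moves": [{"claw": -0.6,"dx": 0.1,"dy": -0.97,"dz": 1,"yaw": 0},{"claw": -0.6,"dx": 0.1,"dy": -0.97,"dz": 1,"yaw": 0},{"claw": -0.6,"dx": 0.1,"dy": -0.97,"dz": 1,"yaw": 0},{"claw": -0.6,"dx": 0.1,"dy": -0.97,"dz": 1,"yaw": 0},{"claw": -0.6,"dx": 0,"dy": -0.35,"dz": 1,"yaw": 0}]}}

```text
time_s: 4.47
ee_pos: [512.4, -154.9, 75.1]
ee_rot: [-179.7, -1.2, -155.3]
force: [-0.1, -0.0, -0.4]
gripper_width: 73.0
```

```bash
python3 to.py 511.5 -146 16 204.5
python3 - <<'E'
from workcell import grab_frame
import cv2
for n,(x,y,w,h) in(("top",(240,140,100,80)),("side",(210,130,130,120))):
    a=grab_frame(n)["color"][y:y+h,x:x+w]; cv2.imwrite(f"pics/{n}1.png",cv2.resize(a,None,fx=5,fy=5,interpolation=cv2.INTER_CUBIC))
E
```

```text
t 4.47 [ 512.4 -154.9   75.1] [-179.7   -1.2 -155.3] F [-0.1 -0.  -0.4] w 73.0
dx -0.05 dy 0.14 dz 1.00 yaw 0.02  left 60
dx -0.05 dy 0.14 dz 1.00 yaw -0.00  left 40
dx -0.05 dy 0.14 dz 0.95 yaw -0.00  left 19
dx 0.00 dy 0.00 dz -0.00 yaw -0.00  left 0
dx 0.00 dy 0.00 dz -0.00 yaw -0.00  left 0
```

View pics/side1.png

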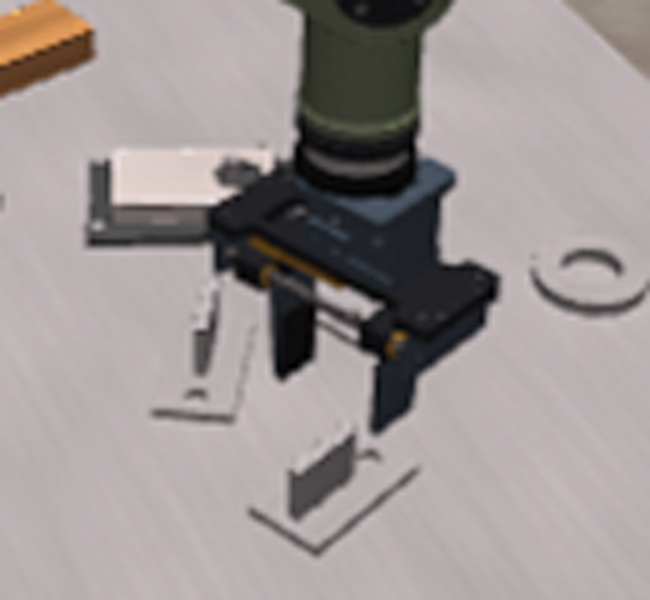

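View pics/top1.png

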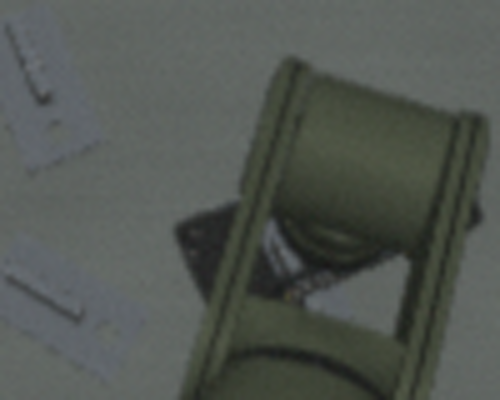

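The side view shows the fingers, with tips near crop (285,378) and (385,432), straddling the line of the right-hand shoe's web. I'll check the camera against the TCP reading and refine the grasp from that.

Run:
```python
from h import *
def cr(p): return ((p-[210,130]+.5)*5-.5).round(0).tolist()
a=np.radians(-155.3); y=np.array([np.sin(a),-np.cos(a),0]);x=np.array([np.cos(a),np.sin(a),0]);P=np.array([512.4,-154.9,75.1])
# finger tip inner/outer corners
for o in(-59,-36.5,36.5,59):
  for k in(-16,16): print(o,k,cr(proj("side",P+y*o+x*k)))
```

```text
-59 -16 [[427.0, 450.0]]
-59 16 [[395.0, 475.0]]
-36.5 -16 [[399.0, 434.0]]
-36.5 16 [[368.0, 459.0]]
36.5 -16 [[315.0, 385.0]]
36.5 16 [[283.0, 408.0]]
59 -16 [[290.0, 370.0]]
59 16 [[258.0, 393.0]]
```

```bash
python3 to.py 511.5 -146 16 204.5 1
python3 - <<'E'
from workcell import grab_frame
import cv2
for n,(x,y,w,h) in(("side",(240,150,80,100)),):
    a=grab_frame(n)["color"][y:y+h,x:x+w];a=cv2.convertScaleAbs(a,alpha=2,beta=20); a=cv2.resize(a,None,fx=6,fy=6,interpolation=cv2.INTER_CUBIC)
    cv2.imwrite(f"pics/{n}2.png",a)
E
```

```text
t 4.58 [ 510.6 -154.1   73.7] [-179.9   -1.4 -155.3] F [-0.7  0.7 -0. ] w 72.9
dx -0.07 dy 0.12 dz 1.00 yaw 0.02  left 58
```

View pics/side2.png

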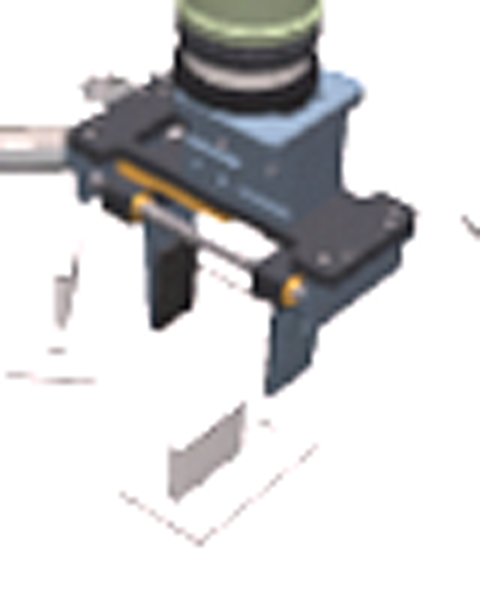

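Run:
```python
from h import *
print(proj("side",[[240.4,521.8,184.8],[510.6,-154.1,73.7]]),proj("top",[[240.4,521.8,184.8],[510.6,-154.1,73.7]]))
s=cv2.imread("pics/side0.png")
a=s[50:130,110:190];a=cv2.convertScaleAbs(a,alpha=1.5,beta=20);cv2.imwrite("pics/s0g.png",cv2.resize(a,None,fx=7,fy=7,interpolation=cv2.INTER_CUBIC))
s=cv2.imread("pics/top0.png")
a=s[235:315,30:130];a=cv2.convertScaleAbs(a,alpha=2,beta=20);cv2.imwrite("pics/t0g.png",cv2.resize(a,None,fx=7,fy=7,interpolation=cv2.INTER_CUBIC))
```

```text
[[148.91599037 109.98030506]
 [277.19263581 214.14162226]] [[ 87.34266789 270.47785711]
 [300.79128467 191.71722038]]
```

View pics/s0g.png

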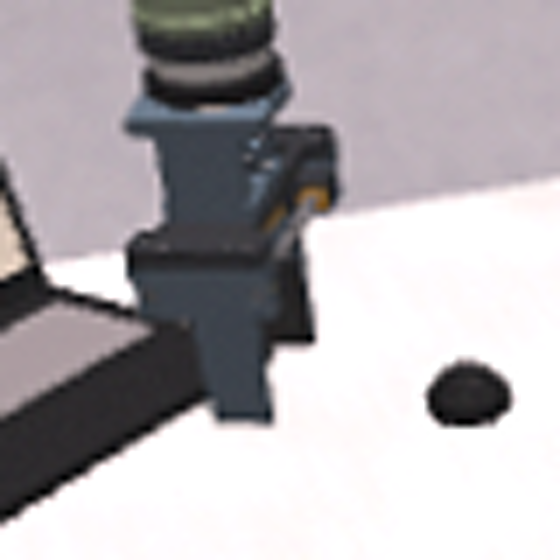

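View pics/t0g.png

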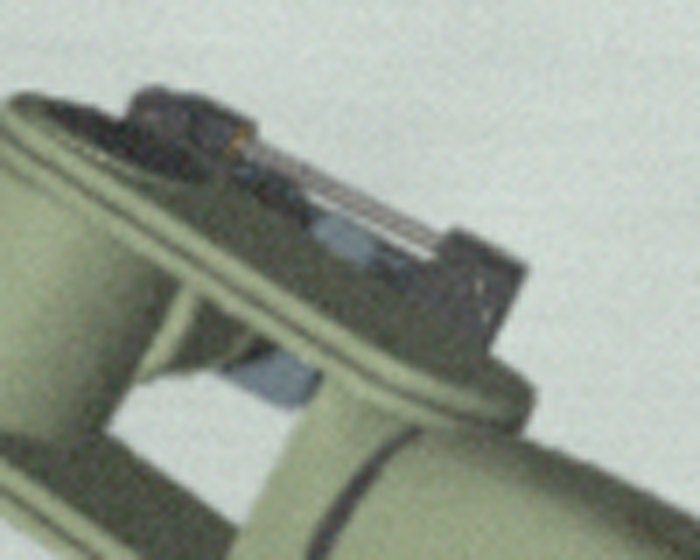

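Run:
```python
from h import *
def corners(P,yaw,o):
    a=np.radians(yaw); y=np.array([np.sin(a),-np.cos(a),0]);x=np.array([np.cos(a),np.sin(a),0]);return np.array([np.array(P)+y*o+x*k for k in(-16,16)])
P=[240.4,521.8,184.8]
for o in(-59,-45.5,45.5,59): print(o,((proj("side",corners(P,155.3,o))-[110,50]+.5)*7-.5).round(0).tolist())
P=[510.6,-154.1,73.7]
for o in(-50,-36.5,36.5,50): print(o,((proj("side",corners(P,-155.3,o))-[240,150]+.5)*6-.5).round(0).tolist())
```

```text
-59 [[278.0, 471.0], [223.0, 471.0]]
-45.5 [[284.0, 460.0], [229.0, 460.0]]
45.5 [[320.0, 388.0], [267.0, 387.0]]
59 [[325.0, 377.0], [273.0, 377.0]]
-50 [[315.0, 414.0], [278.0, 444.0]]
-36.5 [[296.0, 403.0], [258.0, 433.0]]
36.5 [[194.0, 344.0], [157.0, 372.0]]
50 [[176.0, 333.0], [138.0, 361.0]]
```

Run:
```python
from h import *
for z in (79,110,140): print(z,((proj("top",[240.4,521.8,184.8+z])-[30,235]+.5)*7-.5).round(0).tolist(),((proj("top",[510.6,-154.1,73.7+z])-[240,140]+.5)*5-.5).round(0).tolist())
from workcell import grab_frame
a=grab_frame("top")["color"][140:220,240:340];a=cv2.convertScaleAbs(a,alpha=2,beta=20);cv2.imwrite("pics/t2.png",cv2.resize(a,None,fx=7,fy=7,interpolation=cv2.INTER_CUBIC))
```

```text
79 [[341.0, 260.0]] [[317.0, 247.0]]
110 [[314.0, 263.0]] [[321.0, 241.0]]
140 [[287.0, 266.0]] [[326.0, 235.0]]
```

View pics/t2.png

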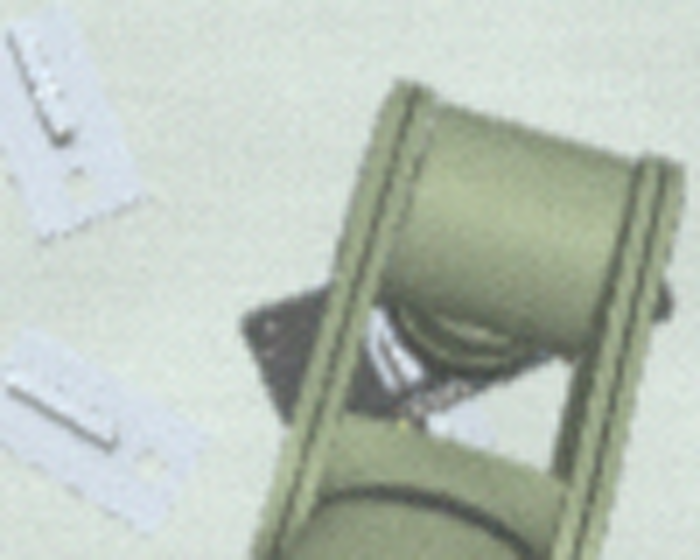

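Run:
```python
from h import *
def tri(a,b):
    L=[]
    for n,p in(("top",a),("side",b)):
        o=ray(n,p,500);d=ray(n,p,0)-o;L.append((o,d/np.linalg.norm(d)))
    A=sum(np.eye(3)-np.outer(d,d) for o,d in L);B=sum((np.eye(3)-np.outer(d,d))@o for o,d in L)
    X=np.linalg.solve(A,B);return X.round(1),[np.linalg.norm(np.cross(X-o,d)).round(1) for o,d in L]
print(tri(full((672,305),240,140,7),full((305,268),240,150,6)))
print(tri(full((245,320),240,140,7),full((150,97),240,150,6)))
print(tri(full((310,467),240,140,7),full((72,148),240,150,6)))
a=np.radians(-155.3); y=np.array([np.sin(a),-np.cos(a),0]);x=np.array([np.cos(a),np.sin(a),0]);P=np.array([510.6,-154.1,0])
print("pred corners",P-89*y+38*x,P+89*y-38*x,P+89*y+38*x)
```

```text
(array([ 513.6, -244.9,  226.8]), [np.float64(7.6), np.float64(7.6)])
(array([510. , -59.4, 207.6]), [np.float64(4.4), np.float64(4.4)])
(array([448.1, -89.7, 210.9]), [np.float64(0.8), np.float64(0.8)])
pred corners [ 513.26685882 -250.8361766     0.        ] [507.93314118 -57.3638234    0.        ] [438.88651969 -89.121721     0.        ]
```

The cameras agree with the arm in x and y within about 5 mm, but the fingertips look roughly 30 mm higher than the TCP reading. I'll come down part way and look again.

Emit:
{"method": "drive_tool", "body": {"moves": [{"claw": -0.6,"dx": 0,"dy": 0.15,"dz": 1,"yaw": 0},{"claw": -0.6,"dx": 0,"dy": 0.15,"dz": 1,"yaw": 0}]}}

```text
time_s: 4.92
ee_pos: [511.8, -148.9, 38.9]
ee_rot: [-179.5, -0.9, -155.2]
force: [-0.4, -0.6, 0.0]
gripper_width: 72.7
```

```bash
python3 to.py 511.5 -146 16 204.5 1
python3 - <<'E'
from workcell import grab_frame
import cv2
for n,(x,y,w,h) in(("side",(240,150,80,100)),):
    a=grab_frame(n)["color"][y:y+h,x:x+w];a=cv2.convertScaleAbs(a,alpha=1.3,beta=0); a=cv2.resize(a,None,fx=6,fy=6,interpolation=cv2.INTER_CUBIC)
    cv2.imwrite(f"pics/{n}3.png",a)
E
```

```text
t 4.92 [ 511.8 -148.9   38.9] [-179.5   -0.9 -155.2] F [-0.4 -0.6  0. ] w 72.7
dx -0.04 dy 0.12 dz 1.00 yaw 0.03  left 23
```

View pics/side3.png

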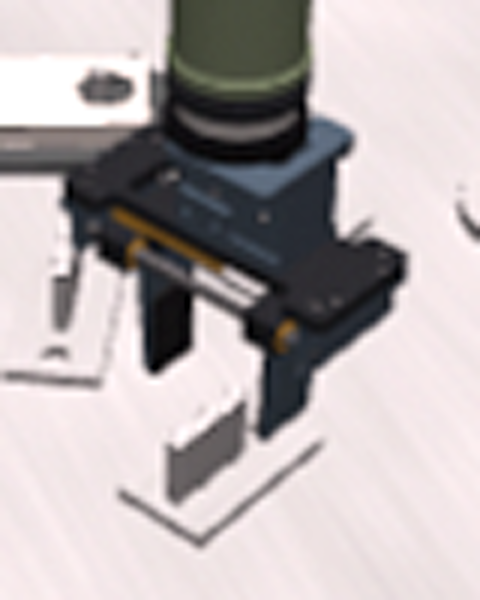

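Emit:
{"method": "drive_tool", "body": {"moves": [{"claw": -0.6,"dx": 0,"dy": 0.1,"dz": 1,"yaw": 0}]}}

```text
time_s: 5.1
ee_pos: [510.6, -146.7, 18.4]
ee_rot: [-179.5, -0.9, -155.2]
force: [0.9, -0.7, 0.6]
gripper_width: 72.7
```

```bash
cat > pic.py <<'E'
import sys,cv2
from workcell import grab_frame,telemetry
n=sys.argv[1];x,y,w,h,k=map(int,sys.argv[2:7]);al=float(sys.argv[8])
a=grab_frame(n)["color"][y:y+h,x:x+w];a=cv2.convertScaleAbs(a,alpha=al,beta=0)
cv2.imwrite("pics/"+sys.argv[7],cv2.resize(a,None,fx=k,fy=k,interpolation=cv2.INTER_CUBIC))
E
python3 to.py 511.5 -146 16 204.5 1; python3 pic.py side 240 150 80 100 6 side4.png 1.3
```

```text
t 5.1 [ 510.6 -146.7   18.4] [-179.5   -0.9 -155.2] F [ 0.9 -0.7  0.6] w 72.7
dx -0.06 dy 0.01 dz 0.12 yaw 0.04  left 3
```

View pics/side4.png

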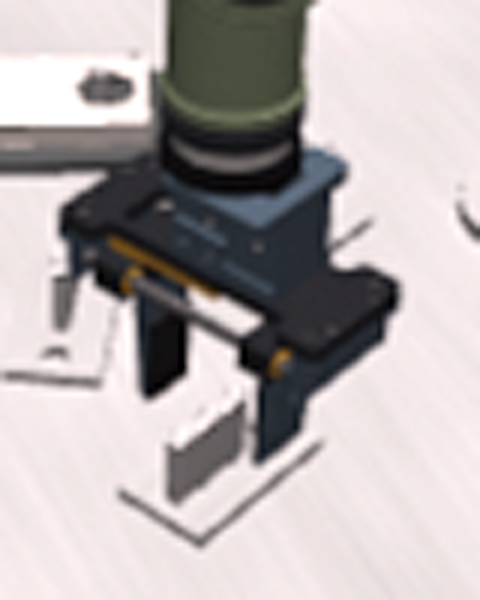

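Run:
```python
from h import *
q=[516,-143.9,np.radians(24.4)]
for z in (18,40,48):
  print(z,((proj("side",place([(-21,-50,z),(11,-50,z),(-21,-36,z),(11,-36,z),(-21,36,z),(11,36,z)],q))-[240,150]+.5)*6-.5).round(0).tolist())
```

```text
18 [[268.0, 508.0], [304.0, 479.0], [248.0, 496.0], [285.0, 467.0], [152.0, 436.0], [189.0, 408.0]]
40 [[269.0, 480.0], [306.0, 450.0], [250.0, 468.0], [287.0, 438.0], [152.0, 408.0], [189.0, 380.0]]
48 [[270.0, 469.0], [307.0, 439.0], [250.0, 457.0], [288.0, 428.0], [152.0, 397.0], [190.0, 369.0]]
```

The visible fingertips match a height of about 48 mm at a reading of 18. Coming down to a reading of 6 is safe under either interpretation, because the fingers are outside the plate. I'll do that and compare.

Emit:
{"method": "drive_tool", "body": {"moves": [{"claw": -0.6,"dx": 0,"dy": 0,"dz": 0.6,"yaw": 0}]}}

```text
time_s: 5.28
ee_pos: [508.7, -145.9, 4.5]
ee_rot: [-179.7, -1.0, -155.2]
force: [0.4, -0.8, -0.5]
gripper_width: 72.9
```

```bash
python3 to.py 511.5 -146 16 204.5 1; python3 pic.py side 250 180 60 70 8 side5.png 1.2;python3 to.py 511.5 -146 16 204.5 1
```

```text
t 5.28 [ 508.7 -145.9    4.5] [-179.7   -1.  -155.2] F [ 0.4 -0.8 -0.5] w 72.9
dx -0.12 dy -0.06 dz -0.58 yaw 0.04  left 12
t 5.33 [ 507.1 -145.4    2.6] [-179.8   -1.2 -155.2] F [-0.5 -0.5 -1. ] w 72.8
dx -0.19 dy -0.12 dz -0.67 yaw 0.04  left 14
```

View pics/side5.png

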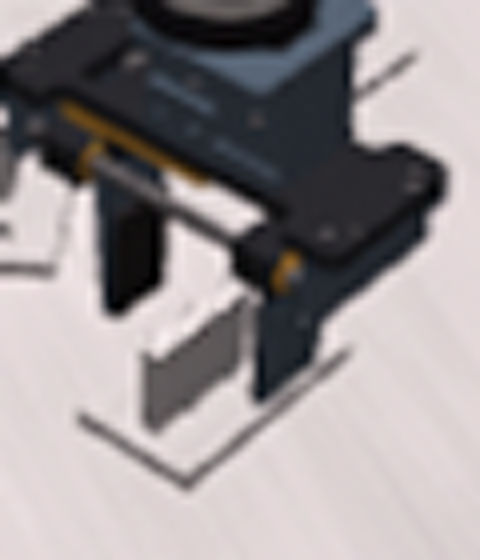

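Emit:
{"method": "drive_tool", "body": {"moves": [{"claw": -0.6,"dx": 0,"dy": 0,"dz": 0.25,"yaw": 0}]}}

```text
time_s: 5.45
ee_pos: [507.7, -145.6, -2.0]
ee_rot: [-179.8, -1.1, -155.2]
force: [-0.8, -0.9, -0.3]
gripper_width: 72.6
```

No contact at a reading of −2, so the arm's z reading is low by about 30 mm. The camera is right here. I'll continue down in small steps while watching the force.

Emit:
{"method": "drive_tool", "body": {"moves": [{"claw": -0.6,"dx": -0.2,"dy": 0,"dz": 0.3,"yaw": 0}]}}

```text
time_s: 5.58
ee_pos: [511.6, -144.2, -7.9]
ee_rot: [-179.7, -1.1, -155.2]
force: [-0.0, -0.2, -0.5]
gripper_width: 72.8
```

Emit:
{"method": "drive_tool", "body": {"moves": [{"claw": -0.6,"dx": 0,"dy": 0,"dz": 0.2,"yaw": 0}]}}

```text
time_s: 5.7
ee_pos: [512.1, -144.2, -12.0]
ee_rot: [-179.7, -1.1, -155.2]
force: [0.5, 0.1, -0.5]
gripper_width: 72.8
```

```bash
python3 pic.py side 250 180 60 70 8 side6.png 1.2;python3 to.py 511.5 -146 -16 204.5 1
```

```text
t 5.75 [ 511.6 -144.2  -12.5] [-179.7   -1.1 -155.2] F [-0.  -0.1 -0.2] w 73.0
dx 0.04 dy -0.08 dz 0.18 yaw 0.04  left 4
```

View pics/side6.png

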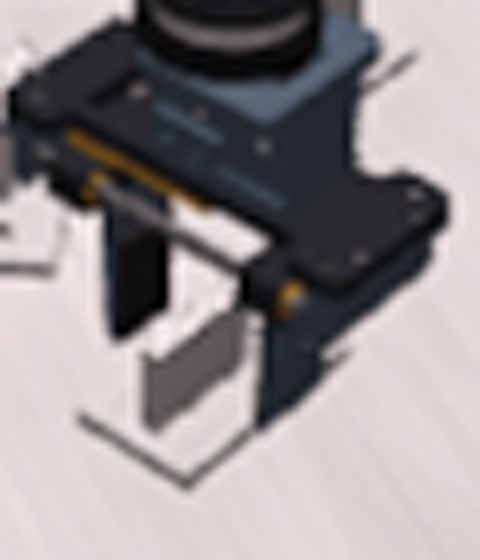

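Emit:
{"method": "drive_tool", "body": {"moves": [{"claw": 0.3,"dx": 0,"dy": 0,"dz": 0.2,"yaw": 0},{"claw": 1,"dx": 0,"dy": 0,"dz": 0,"yaw": 0},{"claw": 1,"dx": 0,"dy": 0,"dz": 0,"yaw": 0}], "grip_force": 40}}

```text
time_s: 6.12
ee_pos: [511.5, -144.3, -16.7]
ee_rot: [-179.7, -1.1, -155.2]
force: [0.3, -0.6, 0.3]
gripper_width: 45.6
```

Emit:
{"method": "drive_tool", "body": {"moves": [{"claw": 1,"dx": 0,"dy": 0,"dz": 0,"yaw": 0},{"claw": 1,"dx": 0,"dy": 0,"dz": 0,"yaw": 0},{"claw": 1,"dx": 0,"dy": 0,"dz": 0,"yaw": 0},{"claw": 1,"dx": 0,"dy": 0,"dz": 0,"yaw": 0}]}}

```text
time_s: 6.62
ee_pos: [511.8, -144.5, -16.2]
ee_rot: [-179.7, -1.1, -155.2]
force: [0.6, -0.8, -0.4]
gripper_width: 9.6
```

Emit:
{"method": "drive_tool", "body": {"moves": [{"claw": 1,"dx": 0,"dy": 0,"dz": -1,"yaw": 0},{"claw": 1,"dx": 0,"dy": 0,"dz": -1,"yaw": 0},{"claw": 1,"dx": 0,"dy": 0,"dz": -1,"yaw": 0},{"claw": 1,"dx": 0,"dy": 0,"dz": -1,"yaw": 0},{"claw": 1,"dx": 0,"dy": 0,"dz": -1,"yaw": 0}]}}

```text
time_s: 7.25
ee_pos: [506.2, -140.9, 78.7]
ee_rot: [179.5, -1.9, -155.2]
force: [-0.3, 0.1, -6.5]
gripper_width: 10.0
```

```bash
python3 to.py 544 204 80 159 16;  python3 pic.py side 230 130 90 100 6 side7.png 1.2
```

```text
t 7.25 [ 506.2 -140.9   78.7] [ 179.5   -1.9 -155.2] F [-0.3  0.1 -6.5] w 10.0
dx -0.60 dy 1.00 dz -0.00 yaw 1.00  left 347
dx -0.41 dy 1.00 dz -0.00 yaw 1.00  left 324
dx -0.25 dy 1.00 dz -0.00 yaw 1.00  left 302
dx -0.09 dy 1.00 dz -0.00 yaw 1.00  left 281
dx 0.06 dy 1.00 dz -0.00 yaw 1.00  left 261
dx 0.21 dy 1.00 dz -0.00 yaw 0.33  left 241
dx 0.26 dy 1.00 dz -0.00 yaw -0.00  left 221
dx 0.26 dy 1.00 dz -0.00 yaw -0.00  left 200
dx 0.26 dy 1.00 dz -0.00 yaw -0.00  left 179
dx 0.26 dy 1.00 dz -0.00 yaw -0.00  left 159
dx 0.26 dy 1.00 dz -0.00 yaw -0.00  left 138
dx 0.26 dy 1.00 dz -0.00 yaw -0.00  left 117
dx 0.26 dy 1.00 dz -0.00 yaw -0.00  left 97
dx 0.26 dy 1.00 dz -0.00 yaw -0.00  left 76
dx 0.26 dy 1.00 dz -0.00 yaw -0.00  left 55
dx 0.26 dy 1.00 dz -0.00 yaw -0.00  left 35
```

View pics/side7.png

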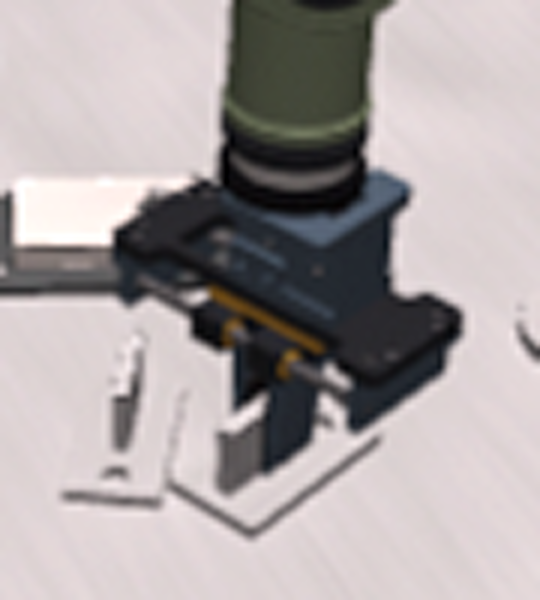

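Emit:
{"method": "drive_tool", "body": {"moves": [{"claw": 1,"dx": -0.6,"dy": 1,"dz": 0,"yaw": 1},{"claw": 1,"dx": -0.4,"dy": 1,"dz": 0,"yaw": 1},{"claw": 1,"dx": -0.25,"dy": 1,"dz": 0,"yaw": 1},{"claw": 1,"dx": -0.1,"dy": 1,"dz": 0,"yaw": 1},{"claw": 1,"dx": 0.05,"dy": 1,"dz": 0,"yaw": 1}]}}

```text
time_s: 7.92
ee_pos: [515.7, -34.1, 73.6]
ee_rot: [-178.9, -2.1, 160.2]
force: [0.0, -0.6, -6.4]
gripper_width: 9.8
```

Emit:
{"method": "drive_tool", "body": {"moves": [{"claw": 1,"dx": 0.2,"dy": 1,"dz": 0,"yaw": 0.35},{"claw": 1,"dx": 0.25,"dy": 1,"dz": 0,"yaw": 0},{"claw": 1,"dx": 0.25,"dy": 1,"dz": 0,"yaw": 0},{"claw": 1,"dx": 0.25,"dy": 1,"dz": 0,"yaw": 0},{"claw": 1,"dx": 0.25,"dy": 1,"dz": 0,"yaw": 0}]}}

```text
time_s: 8.55
ee_pos: [525.7, 70.8, 64.1]
ee_rot: [-178.4, -2.7, 157.0]
force: [0.8, -0.0, -6.3]
gripper_width: 10.2
```

```bash
python3 to.py 544 204 80 159 8
```

```text
t 8.55 [525.7  70.8  64.1] [-178.4   -2.7  157. ] F [ 0.8 -0.  -6.3] w 10.2
dx 0.27 dy 1.00 dz -0.12 yaw -0.23  left 135
dx 0.23 dy 1.00 dz -0.12 yaw -0.00  left 115
dx 0.23 dy 1.00 dz -0.12 yaw -0.00  left 94
dx 0.23 dy 1.00 dz -0.12 yaw -0.00  left 73
dx 0.23 dy 1.00 dz -0.12 yaw -0.00  left 53
dx 0.23 dy 1.00 dz -0.12 yaw -0.00  left 32
dx 0.13 dy 0.54 dz -0.07 yaw -0.00  left 11
dx 0.00 dy 0.00 dz -0.00 yaw -0.00  left 0
```

Emit:
{"method": "drive_tool", "body": {"moves": [{"claw": 1,"dx": 0.25,"dy": 1,"dz": -0.1,"yaw": -0.23},{"claw": 1,"dx": 0.23,"dy": 1,"dz": -0.1,"yaw": 0},{"claw": 1,"dx": 0.23,"dy": 1,"dz": -0.1,"yaw": 0},{"claw": 1,"dx": 0.23,"dy": 1,"dz": -0.1,"yaw": 0},{"claw": 1,"dx": 0.23,"dy": 1,"dz": -0.1,"yaw": 0}]}}

```text
time_s: 9.18
ee_pos: [539.6, 178.2, 70.3]
ee_rot: [-178.4, -3.0, 159.2]
force: [0.8, 1.0, -7.3]
gripper_width: 10.0
```

```bash
python3 to.py 544 204 60 159 4
```

```text
t 9.18 [539.6 178.2  70.3] [-178.4   -3.   159.2] F [ 0.8  1.  -7.3] w 10.0
dx 0.20 dy 1.00 dz 0.40 yaw 0.02  left 28
dx 0.06 dy 0.29 dz 0.11 yaw -0.00  left 6
dx 0.00 dy 0.00 dz -0.00 yaw -0.00  left 0
dx 0.00 dy 0.00 dz -0.00 yaw -0.00  left 0
```

Emit:
{"method": "drive_tool", "body": {"moves": [{"claw": 1,"dx": 0.2,"dy": 1,"dz": 0,"yaw": 0},{"claw": 1,"dx": 0.05,"dy": 0.2,"dz": 0,"yaw": 0}]}}

```text
time_s: 9.43
ee_pos: [544.2, 205.7, 70.0]
ee_rot: [-178.4, -3.0, 159.3]
force: [-0.1, -0.8, -5.9]
gripper_width: 9.9
```

```bash
python3 pic.py side 200 110 90 90 7 side8.png 1.2;python3 to.py 544 204 60 159 1;  python3 pic.py top 150 130 100 90 7 top8.png 1.8; python3 to.py 544 204 60 159 1
```

```text
t 9.47 [544.  205.5  70. ] [-178.4   -3.   159.2] F [-0.   0.7 -6.7] w 9.9
dx -0.02 dy -0.07 dz 0.50 yaw 0.03  left 10
t 9.53 [543.8 204.5  69.9] [-178.4   -3.   159.2] F [-1.  -0.8 -5.9] w 10.0
dx -0.02 dy -0.02 dz 0.50 yaw 0.03  left 10
```

View pics/side8.png

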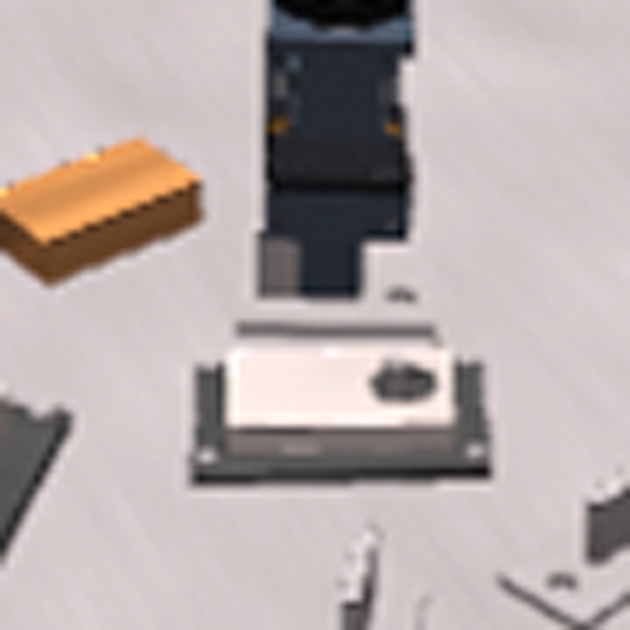

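View pics/top8.png

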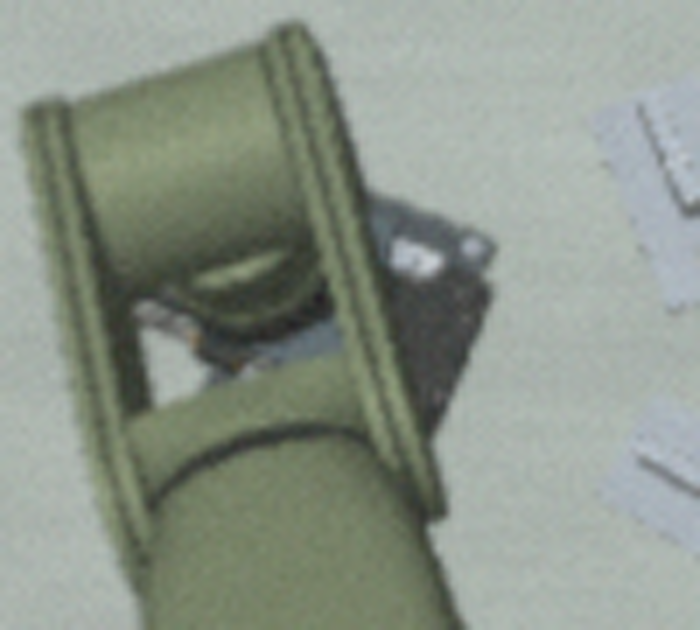

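```bash
python3 - <<'E'
from h import *
q=[547.5,202.3,np.radians(-21)]
def cr(P): return ((proj("side",P)-[200,110]+.5)*7-.5).round(0).tolist()
for z in(80,86,92):
  print(z,cr(place([(-55,-30,z),(55,-30,z),(-45,-5,z+8),(-45,-5,z+53),(37,0,z+8)],q)))
f=[553.4,205.6,np.radians(-21.07)]
print(cr(place([(-65,-38,30),(65,-38,30),(-65,38,30),(65,38,30),(37,0,30)],f)))
E
python3 - <<'E'
import cv2
a=cv2.imread("pics/side8.png")[220:450,180:500]
cv2.imwrite("pics/side8z.png",cv2.resize(a,None,fx=2.4,fy=2.4,interpolation=cv2.INTER_CUBIC))
E
```

```text
80 [[235.0, 348.0], [434.0, 344.0], [253.0, 310.0], [251.0, 242.0], [400.0, 303.0]]
86 [[235.0, 339.0], [434.0, 335.0], [253.0, 301.0], [250.0, 232.0], [400.0, 294.0]]
92 [[235.0, 330.0], [434.0, 326.0], [253.0, 292.0], [250.0, 223.0], [400.0, 285.0]]
[[229.0, 424.0], [459.0, 420.0], [231.0, 348.0], [453.0, 344.0], [407.0, 382.0]]
```

View pics/side8z.png

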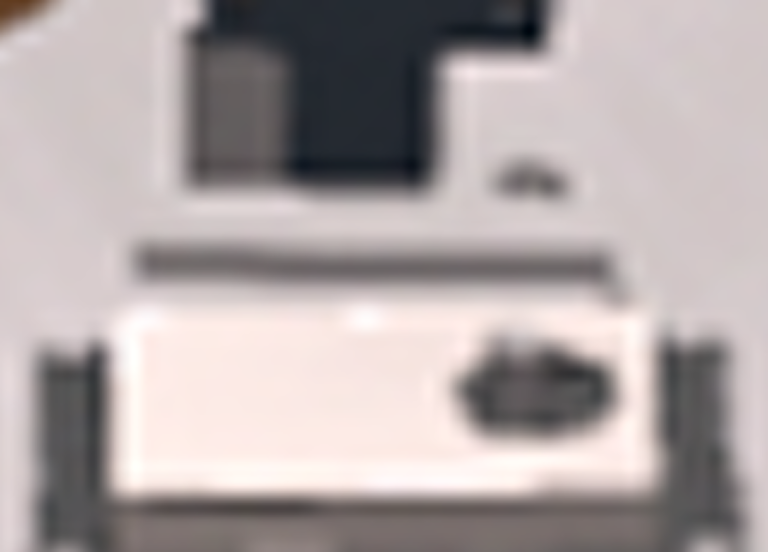

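Run:
```python
from h import *
P=ray("side",full((480,98),222,155,14),52);D=ray("side",full((499,135),222,155,14),30);print(P,D,P-D)
import cv2
f=pickle.load(open("side0.pkl","rb"))["color"][155:175,245:270]
f=cv2.normalize(f,None,0,255,cv2.NORM_MINMAX);f=cv2.convertScaleAbs(f,alpha=1.3)
cv2.imwrite("pics/pin.png",cv2.resize(f,None,fx=28,fy=28,interpolation=cv2.INTER_CUBIC))
f=pickle.load(open("top0.pkl","rb"))["color"][160:180,190:212]
f=cv2.normalize(f,None,0,255,cv2.NORM_MINMAX)
cv2.imwrite("pics/pint.png",cv2.resize(f,None,fx=28,fy=28,interpolation=cv2.INTER_CUBIC))
```

```text
[575.66782572 183.10435565  52.        ] [585.77125672 193.21795564  30.        ] [-10.10343101 -10.11359998  22.        ]
```

View pics/pin.png

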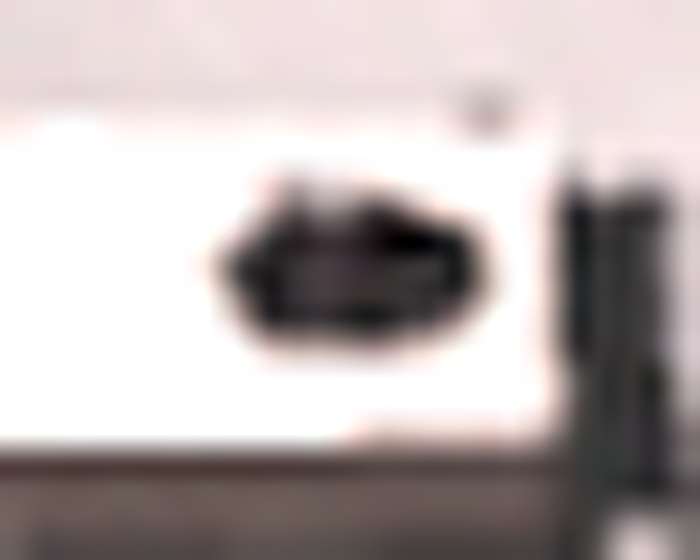

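View pics/pint.png

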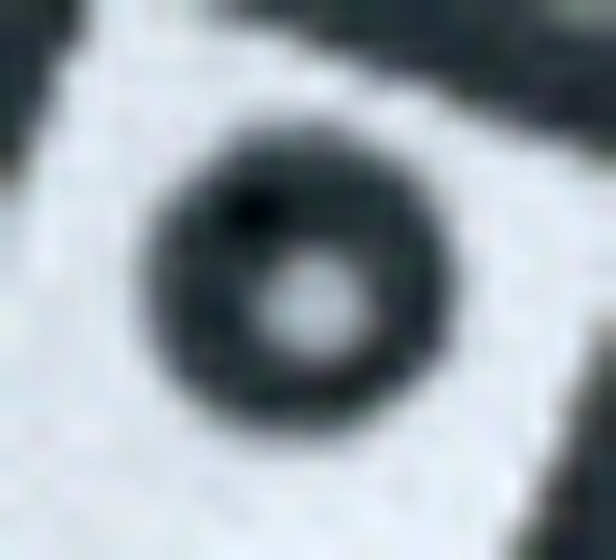

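Run:
```python
from h import *
D=np.array([587.9,192.3,30])
for th in range(0,360,20):
    o=np.array([8*np.cos(np.radians(th)),8*np.sin(np.radians(th)),22])
    print(th,o.round(1),((proj("side",D+o)-proj("side",D))*28).round(0),((proj("top",D+o)-proj("top",D))*28).round(0))
```

```text
0 [ 8.  0. 22.] [[  52. -139.]] [[-19. -92.]]
20 [ 7.5  2.7 22. ] [[  41. -148.]] [[-41. -89.]]
40 [ 6.1  5.1 22. ] [[  26. -155.]] [[-61. -78.]]
60 [ 4.   6.9 22. ] [[   7. -158.]] [[-76. -61.]]
80 [ 1.4  7.9 22. ] [[ -12. -158.]] [[-84. -40.]]
100 [-1.4  7.9 22. ] [[ -30. -153.]] [[-85. -18.]]
120 [-4.   6.9 22. ] [[ -45. -146.]] [[-78.   3.]]
140 [-6.1  5.1 22. ] [[ -54. -136.]] [[-64.  20.]]
160 [-7.5  2.7 22. ] [[ -56. -125.]] [[-44.  32.]]
180 [-8.  0. 22.] [[ -52. -115.]] [[-22.  36.]]
200 [-7.5 -2.7 22. ] [[ -41. -105.]] [[-0. 32.]]
220 [-6.1 -5.1 22. ] [[-26. -99.]] [[20. 21.]]
240 [-4.  -6.9 22. ] [[ -7. -95.]] [[35.  4.]]
260 [-1.4 -7.9 22. ] [[ 13. -96.]] [[ 43. -16.]]
280 [ 1.4 -7.9 22. ] [[  31. -100.]] [[ 43. -39.]]
300 [ 4.  -6.9 22. ] [[  45. -108.]] [[ 36. -60.]]
320 [ 6.1 -5.1 22. ] [[  54. -117.]] [[ 22. -77.]]
340 [ 7.5 -2.7 22. ] [[  56. -128.]] [[  3. -88.]]
```

Run:
```python
from h import *
F=lambda p:full(p,200,110,7)
z=86.5
for z in (84.5,86.5,88.5):
  q,r=fit([("side",[(-55,-30,z),(55,-30,z),(-45,-5,z+8)],[F((236,334.5)),F((434,335)),F((259,298))])],[547,202,-.37])
  print(z,q[:2].round(1),np.degrees(q[2]).round(1),r.round(2).tolist(),"hole",place([(37,0,0)],q)[0].round(1))
fs=("side",[(-65,38,30),(65,38,30),(65,-38,30),(-65,-38,30)],[F((229,349)),F((449,350)),F((453,428)),F((228,426))])
q,r=fit([fs],[551,204,-.37]);print("fix side",q[:2].round(1),np.degrees(q[2]).round(1),r.round(2).tolist(),"pin",place([(32.3,-6.5,0)],q)[0].round(1))
```

```text
84.5 [550.9 205.3] -23.8 [[0.11, -0.05], [0.19, 0.13], [-0.31, -0.09]] hole [584.8 190.4   0. ]
86.5 [549.9 202.5] -23.8 [[0.08, -0.05], [0.23, 0.13], [-0.33, -0.11]] hole [583.8 187.5   0. ]
88.5 [548.9 199.6] -23.8 [[0.06, -0.05], [0.27, 0.14], [-0.34, -0.12]] hole [582.7 184.7   0. ]
fix side [550.2 202.6] -22.5 [[-0.01, 0.2], [0.39, -0.06], [0.22, -0.32], [-0.65, 0.11]] pin [577.6 184.2   0. ]
```

Emit:
{"method": "drive_tool", "body": {"moves": [{"claw": 1,"dx": 0.1,"dy": -0.1,"dz": 0.8,"yaw": 0},{"claw": 1,"dx": 0,"dy": 0,"dz": 0.5,"yaw": 0}]}}

```text
time_s: 9.78
ee_pos: [540.0, 202.0, 44.2]
ee_rot: [-178.3, -2.9, 159.2]
force: [-0.8, 0.5, -6.2]
gripper_width: 10.1
```

```bash
python3 pic.py side 225 135 50 50 14 side9.png 1.2;python3 to.py 541 203 38 159 1
```

```text
t 9.82 [539.8 201.9  43.2] [-178.3   -3.   159.2] F [-0.9 -0.7 -7.3] w 10.0
dx -0.04 dy 0.07 dz 0.26 yaw 0.02  left 5
```

View pics/side9.png

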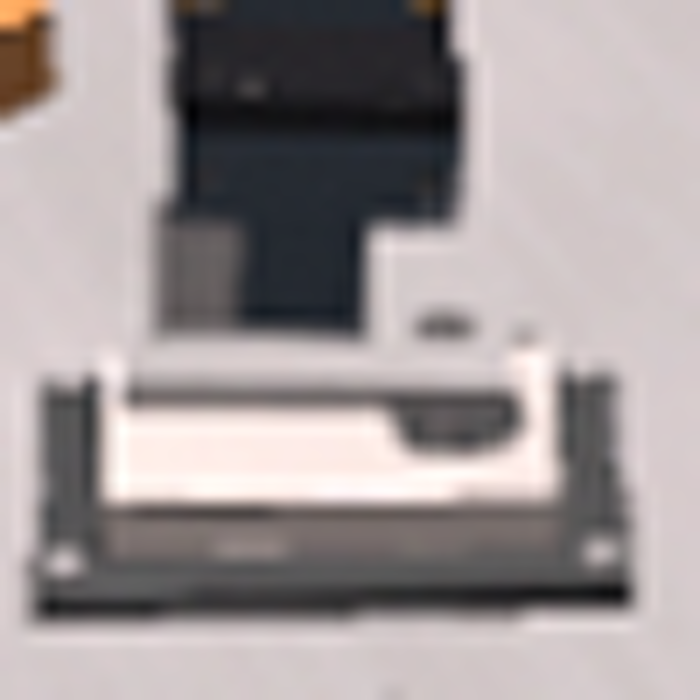

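Run:
```python
from h import *
F=lambda p:full(p,225,135,14)
fs=("side",[(65,-38,30),(-65,-38,30),(-85,-55,0),(85,-55,0)],[F((558,503)),F((102,502)),F((32,618)),F((632,606))])
f,r=fit([fs],[551,204,-.37]);print("fix side",f[:2].round(1),np.degrees(f[2]).round(1),r.round(2).tolist())
for z in (57.7,59.7,61.7):
  q,r=fit([("side",[(-55,-30,z),(55,-30,z),(-45,-5,z+8)],[F((123,403)),F((519,402)),F((160,331))])],[547,202,-.37])
  print(z,q[:2].round(1),np.degrees(q[2]).round(1),r.round(2).tolist())
  h=place([(37,0,0)],q)[0][:2]-f[:2]; R=lambda a:np.array([[np.cos(a),np.sin(a)],[-np.sin(a),np.cos(a)]])
  print("hole in fixture",(R(f[2])@h).round(1),"want 32.3,-6.5; proj hole rim crescent pred",((proj("side",place([(37,0,z+8)],q))-[225,135]+.5)*14).round(0))
```

```text
fix side [551.4 205.6] -21.7 [[0.21, -0.68], [-0.18, -0.21], [-0.06, 0.24], [0.03, 0.56]]
57.7 [548.8 204.7] -22.2 [[0.05, 0.1], [-0.13, -0.02], [0.08, -0.07]]
hole in fixture [34.9 -2.2] want 32.3,-6.5; proj hole rim crescent pred [[452. 319.]]
59.7 [547.8 201.9] -22.2 [[0.03, 0.1], [-0.09, -0.02], [0.06, -0.08]]
hole in fixture [35.  -5.1] want 32.3,-6.5; proj hole rim crescent pred [[453. 319.]]
61.7 [546.8 199.2] -22.2 [[0.0, 0.1], [-0.05, -0.01], [0.05, -0.09]]
hole in fixture [35. -8.] want 32.3,-6.5; proj hole rim crescent pred [[453. 319.]]
```

Emit:
{"method": "drive_tool", "body": {"moves": [{"claw": 1,"dx": 0.12,"dy": -0.05,"dz": 0.1,"yaw": 0},{"claw": 1,"dx": 0,"dy": 0,"dz": 0,"yaw": 0}]}}

```text
time_s: 10.07
ee_pos: [537.2, 201.1, 41.5]
ee_rot: [-178.3, -2.9, 159.1]
force: [0.1, 0.2, -6.6]
gripper_width: 9.9
```

Emit:
{"method": "drive_tool", "body": {"moves": [{"claw": 1,"dx": 0,"dy": 0,"dz": 0.08,"yaw": 0},{"claw": 1,"dx": 0,"dy": 0,"dz": 0.06,"yaw": 0}]}}

```text
time_s: 10.32
ee_pos: [537.8, 201.2, 39.3]
ee_rot: [-178.4, -2.9, 159.1]
force: [-0.6, -0.7, -6.7]
gripper_width: 10.3
```

Emit:
{"method": "drive_tool", "body": {"moves": [{"claw": 1,"dx": 0,"dy": 0,"dz": 0.06,"yaw": 0}]}}

```text
time_s: 10.45
ee_pos: [537.9, 201.2, 38.3]
ee_rot: [-178.4, -2.8, 159.1]
force: [0.0, 0.4, -6.3]
gripper_width: 10.1
```

Emit:
{"method": "drive_tool", "body": {"moves": [{"claw": 1,"dx": 0,"dy": 0,"dz": 0.05,"yaw": 0}]}}

```text
time_s: 10.58
ee_pos: [537.9, 201.3, 37.2]
ee_rot: [-178.4, -2.8, 159.1]
force: [-0.4, -0.1, -4.6]
gripper_width: 9.7
```

Emit:
{"method": "drive_tool", "body": {"moves": [{"claw": 1,"dx": 0,"dy": 0,"dz": 0.05,"yaw": 0}]}}

```text
time_s: 10.7
ee_pos: [538.0, 201.3, 37.0]
ee_rot: [-178.4, -2.8, 159.1]
force: [-2.0, -1.4, 3.8]
gripper_width: 9.7
```

Emit:
{"method": "drive_tool", "body": {"moves": [{"claw": 1,"dx": 0,"dy": 0,"dz": 0.05,"yaw": 0}]}}

```text
time_s: 10.82
ee_pos: [538.0, 201.3, 37.0]
ee_rot: [-178.4, -2.8, 159.1]
force: [-3.7, -1.1, 4.0]
gripper_width: 9.8
```

Emit:
{"method": "drive_tool", "body": {"moves": [{"claw": 1,"dx": 0,"dy": 0,"dz": 0.05,"yaw": 0}]}}

```text
time_s: 10.95
ee_pos: [538.0, 201.3, 36.9]
ee_rot: [-178.4, -2.8, 159.1]
force: [-3.7, -0.8, 4.7]
gripper_width: 9.8
```

Emit:
{"method": "drive_tool", "body": {"moves": [{"claw": 1,"dx": 0.08,"dy": -0.04,"dz": 0.03,"yaw": 0}]}}

```text
time_s: 11.08
ee_pos: [537.9, 201.3, 36.9]
ee_rot: [-178.6, -2.5, 159.2]
force: [3.5, -0.3, -2.4]
gripper_width: 9.4
```

Emit:
{"method": "drive_tool", "body": {"moves": [{"claw": 1,"dx": 0.08,"dy": -0.04,"dz": 0.03,"yaw": 0}]}}

```text
time_s: 11.2
ee_pos: [537.9, 201.3, 36.6]
ee_rot: [-178.7, -2.3, 159.2]
force: [4.0, -0.6, -1.5]
gripper_width: 10.2
```

Emit:
{"method": "drive_tool", "body": {"moves": [{"claw": 1,"dx": 0.15,"dy": -0.08,"dz": 0.02,"yaw": 0}]}}

```text
time_s: 11.32
ee_pos: [536.1, 201.4, 36.6]
ee_rot: [-178.8, -2.2, 159.2]
force: [3.2, 0.7, -2.2]
gripper_width: 9.4
```

Emit:
{"method": "drive_tool", "body": {"moves": [{"claw": 1,"dx": 0.15,"dy": -0.08,"dz": 0.02,"yaw": 0}]}}

```text
time_s: 11.45
ee_pos: [533.7, 201.3, 36.5]
ee_rot: [-178.9, -2.1, 159.2]
force: [4.5, 0.3, -0.5]
gripper_width: 10.2
```

```bash
python3 pic.py side 225 140 50 42 15 side10.png 1.2;python3 to.py 541 203 38 159 1
```

```text
t 11.5 [533.2 201.3  36.5] [-178.9   -2.1  159.2] F [ 3.5 -0.  -0.1] w 9.9
dx -0.34 dy 0.22 dz -0.07 yaw 0.02  left 8
```

View pics/side10.png

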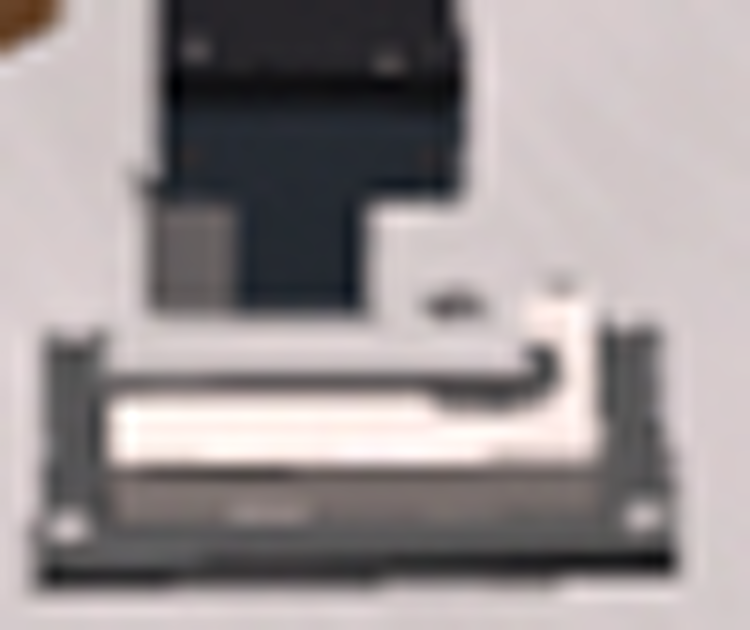

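Run:
```python
from h import *
k=15
F=lambda p:full(p,225,140,k)
fs=("side",[(65,-38,30),(-65,-38,30),(-85,-55,0),(85,-55,0)],[F((598,467)),F((107,467)),F((38,588)),F((678,572))])
f,r=fit([fs],[551,204,-.37]);print("fix side",f[:2].round(1),np.degrees(f[2]).round(1),r.round(2).tolist())
C=lambda P:((proj("side",P)-[225,140]+.5)*k).round(0).tolist()
print("disc pred edge right/left",C(place([(37+22,0,30),(37-22,0,30)],f)))
for z in (52,53.5,55):
  q,r=fit([("side",[(-55,-30,z),(55,-30,z),(-45,-5,z+8)],[F((106,391)),F((529,388)),F((150,312))])],[547,202,-.37])
  h=place([(37,0,0)],q)[0][:2]-f[:2]; R=lambda a:np.array([[np.cos(a),np.sin(a)],[-np.sin(a),np.cos(a)]])
  print(z,q[:2].round(1),np.degrees(q[2]).round(1),"hole in fixture",(R(f[2])@h).round(1),C(place([(37,0,z+8)],q)),r.round(2).tolist())
```

```text
fix side [551.  205.2] -21.2 [[0.22, -0.9], [-0.01, -0.32], [-0.25, 0.39], [0.04, 0.67]]
disc pred edge right/left [[573.0, 372.0], [409.0, 374.0]]
52 [540.3 200.8] -22.4 hole in fixture [28.6 -8.8] [[460.0, 299.0]] [[0.09, 0.0], [0.04, 0.05], [-0.13, -0.06]]
53.5 [539.5 198.8] -22.4 hole in fixture [ 28.6 -11. ] [[461.0, 299.0]] [[0.08, 0.0], [0.06, 0.06], [-0.14, -0.07]]
55 [538.8 196.8] -22.4 hole in fixture [ 28.7 -13.1] [[461.0, 299.0]] [[0.06, 0.0], [0.09, 0.06], [-0.15, -0.08]]
```

Emit:
{"method": "drive_tool", "body": {"moves": [{"claw": 1,"dx": -0.1,"dy": 0.15,"dz": 0.02,"yaw": 0}]}}

```text
time_s: 11.62
ee_pos: [533.2, 201.5, 36.6]
ee_rot: [-178.6, -2.3, 159.2]
force: [-8.3, -7.1, 14.0]
gripper_width: 9.6
```

Emit:
{"method": "drive_tool", "body": {"moves": [{"claw": 1,"dx": -0.12,"dy": 0.12,"dz": 0.02,"yaw": 0}]}}

```text
time_s: 11.75
ee_pos: [533.1, 201.3, 36.9]
ee_rot: [-178.2, -2.6, 159.1]
force: [-6.5, -4.3, 12.0]
gripper_width: 9.6
```

```bash
python3 to.py 537.4 202.4 36 159 1
```

```text
t 11.75 [533.1 201.3  36.9] [-178.2   -2.6  159.1] F [-6.5 -4.3 12. ] w 9.6
dx -0.18 dy 0.13 dz 0.05 yaw 0.02  left 4
```

Emit:
{"method": "drive_tool", "body": {"moves": [{"claw": 1,"dx": 0,"dy": 0,"dz": -0.1,"yaw": 0},{"claw": 1,"dx": -0.18,"dy": 0.13,"dz": 0,"yaw": 0}]}}

```text
time_s: 12.0
ee_pos: [532.1, 201.4, 37.6]
ee_rot: [-177.9, -3.2, 159.1]
force: [-7.8, -1.5, 9.1]
gripper_width: 10.1
```

```bash
python3 to.py 537.4 202.4 36 159 1
```

```text
t 12.0 [532.1 201.4  37.6] [-177.9   -3.2  159.1] F [-7.8 -1.5  9.1] w 10.1
dx -0.23 dy 0.14 dz 0.08 yaw 0.01  left 6
```

```bash
python3 pic.py side 225 135 50 45 15 side11.png 1.2;python3 to.py 541 203 38 159 1
```

```text
t 12.05 [533.  201.7  37.6] [-177.9   -3.1  159.1] F [-2.5 -1.8  1.2] w 10.0
dx -0.35 dy 0.20 dz -0.02 yaw 0.01  left 8
```

View pics/side11.png

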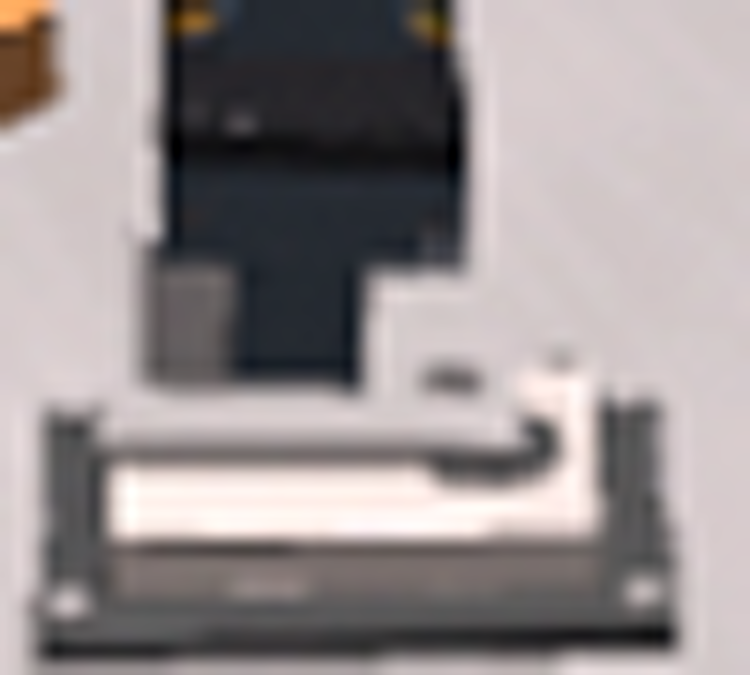

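Emit:
{"method": "drive_tool", "body": {"moves": [{"claw": 1,"dx": 0,"dy": 0,"dz": -0.2,"yaw": 0},{"claw": 1,"dx": 0,"dy": 0,"dz": -0.05,"yaw": 0}]}}

```text
time_s: 12.3
ee_pos: [532.0, 201.8, 40.9]
ee_rot: [-177.8, -3.3, 159.1]
force: [-0.1, -0.4, -6.1]
gripper_width: 9.9
```

```bash
python3 to.py 539.5 202.8 38 159 1
```

```text
t 12.3 [532.  201.8  40.9] [-177.8   -3.3  159.1] F [-0.1 -0.4 -6.1] w 9.9
dx -0.33 dy 0.18 dz 0.15 yaw 0.01  left 8
```

Emit:
{"method": "drive_tool", "body": {"moves": [{"claw": 1,"dx": -0.33,"dy": 0.18,"dz": 0,"yaw": 0},{"claw": 1,"dx": 0,"dy": 0,"dz": 0.07,"yaw": 0}]}}

```text
time_s: 12.55
ee_pos: [539.9, 203.0, 38.1]
ee_rot: [-177.8, -3.4, 159.1]
force: [-0.5, 0.2, -7.0]
gripper_width: 9.9
```

Emit:
{"method": "drive_tool", "body": {"moves": [{"claw": 1,"dx": 0,"dy": 0,"dz": 0.07,"yaw": 0}]}}

```text
time_s: 12.68
ee_pos: [539.8, 203.0, 37.0]
ee_rot: [-177.8, -3.4, 159.1]
force: [-1.7, -1.4, 1.1]
gripper_width: 10.2
```

Contact on the pin at a reading of 37. Now I'll sweep lightly in the easy direction (fixture −x).

Emit:
{"method": "drive_tool", "body": {"moves": [{"claw": 1,"dx": 0.1,"dy": 0,"dz": 0.03,"yaw": 0}]}}

```text
time_s: 12.8
ee_pos: [539.1, 204.0, 36.5]
ee_rot: [-177.9, -3.3, 159.1]
force: [3.2, 0.8, -5.9]
gripper_width: 10.1
```

Emit:
{"method": "drive_tool", "body": {"moves": [{"claw": 1,"dx": 0.1,"dy": 0,"dz": 0.03,"yaw": 0}]}}

```text
time_s: 12.92
ee_pos: [538.7, 204.8, 36.3]
ee_rot: [-178.0, -3.1, 159.1]
force: [4.5, -1.5, -5.6]
gripper_width: 10.3
```

Emit:
{"method": "drive_tool", "body": {"moves": [{"claw": 1,"dx": 0.1,"dy": 0,"dz": 0.03,"yaw": 0}]}}

```text
time_s: 13.05
ee_pos: [538.6, 205.1, 36.1]
ee_rot: [-178.0, -2.8, 159.1]
force: [5.5, -2.8, -6.9]
gripper_width: 9.8
```

Sideways motion is now blocked and z is sinking with no normal force, so the hole is catching the pin. I'll press down gently.

Emit:
{"method": "drive_tool", "body": {"moves": [{"claw": 1,"dx": 0,"dy": 0,"dz": 0.06,"yaw": 0}]}}

```text
time_s: 13.18
ee_pos: [538.9, 205.2, 35.2]
ee_rot: [-178.0, -2.8, 159.1]
force: [1.6, 1.1, -4.4]
gripper_width: 10.0
```

Emit:
{"method": "drive_tool", "body": {"moves": [{"claw": 1,"dx": -0.02,"dy": 0,"dz": 0.07,"yaw": 0}]}}

```text
time_s: 13.3
ee_pos: [539.0, 205.2, 33.7]
ee_rot: [-178.1, -2.8, 159.1]
force: [2.1, 0.8, -5.7]
gripper_width: 9.6
```

It's dropping: z is 33.7 with no contact load. I'll continue down gently.

Emit:
{"method": "drive_tool", "body": {"moves": [{"claw": 1,"dx": -0.02,"dy": 0,"dz": 0.08,"yaw": 0},{"claw": 1,"dx": 0,"dy": 0,"dz": 0.08,"yaw": 0}]}}

```text
time_s: 13.55
ee_pos: [538.9, 205.2, 30.3]
ee_rot: [-178.1, -2.8, 159.1]
force: [3.0, 0.6, -5.2]
gripper_width: 9.7
```

Emit:
{"method": "drive_tool", "body": {"moves": [{"claw": 1,"dx": 0,"dy": 0,"dz": 0.1,"yaw": 0},{"claw": 1,"dx": 0,"dy": 0,"dz": 0.1,"yaw": 0}]}}

```text
time_s: 13.8
ee_pos: [539.0, 205.2, 26.1]
ee_rot: [-178.1, -2.8, 159.2]
force: [2.8, 1.3, -5.7]
gripper_width: 9.8
```

Emit:
{"method": "drive_tool", "body": {"moves": [{"claw": 1,"dx": -0.02,"dy": 0,"dz": 0.1,"yaw": 0},{"claw": 1,"dx": 0,"dy": 0,"dz": 0.1,"yaw": 0}]}}

```text
time_s: 14.05
ee_pos: [539.0, 205.0, 21.7]
ee_rot: [-178.1, -2.8, 159.1]
force: [2.0, -0.3, -4.6]
gripper_width: 10.2
```

Emit:
{"method": "drive_tool", "body": {"moves": [{"claw": 1,"dx": -0.02,"dy": 0,"dz": 0.08,"yaw": 0},{"claw": 1,"dx": 0,"dy": 0,"dz": 0.06,"yaw": 0}]}}

```text
time_s: 14.3
ee_pos: [539.0, 204.9, 18.5]
ee_rot: [-178.1, -2.8, 159.1]
force: [1.7, 0.2, -5.5]
gripper_width: 10.1
```

Emit:
{"method": "drive_tool", "body": {"moves": [{"claw": 1,"dx": 0,"dy": 0,"dz": 0.06,"yaw": 0}]}}

```text
time_s: 14.42
ee_pos: [539.0, 204.9, 17.3]
ee_rot: [-178.1, -2.8, 159.1]
force: [2.5, 0.2, -5.1]
gripper_width: 9.9
```

Emit:
{"method": "drive_tool", "body": {"moves": [{"claw": 1,"dx": 0,"dy": 0,"dz": 0.05,"yaw": 0}]}}

```text
time_s: 14.55
ee_pos: [539.0, 204.9, 16.3]
ee_rot: [-178.1, -2.8, 159.1]
force: [1.7, 0.3, -4.2]
gripper_width: 10.3
```

Emit:
{"method": "drive_tool", "body": {"moves": [{"claw": 1,"dx": 0,"dy": 0,"dz": 0.05,"yaw": 0}]}}

```text
time_s: 14.68
ee_pos: [539.0, 204.9, 16.0]
ee_rot: [-178.1, -2.8, 159.1]
force: [-1.7, -0.4, 5.2]
gripper_width: 9.9
```

Seat contact at a reading of 16.0, which is a 21 mm drop from the pin top, as expected. The shoe is tilted about 2°, so I'll ease the grip so that it settles flat without dropping, pressing lightly.

Emit:
{"method": "drive_tool", "body": {"moves": [{"claw": 1,"dx": 0,"dy": 0,"dz": 0.04,"yaw": 0},{"claw": 1,"dx": 0,"dy": 0,"dz": 0.04,"yaw": 0}], "grip_force": 15}}

```text
time_s: 14.92
ee_pos: [538.3, 205.2, 15.0]
ee_rot: [-178.1, -2.9, 159.1]
force: [-1.3, 0.3, -0.2]
gripper_width: 10.1
```

Emit:
{"method": "drive_tool", "body": {"moves": [{"claw": 1,"dx": 0,"dy": 0,"dz": 0.04,"yaw": 0},{"claw": 1,"dx": 0,"dy": 0,"dz": 0.04,"yaw": 0}], "grip_force": 8}}

```text
time_s: 15.18
ee_pos: [538.0, 205.2, 14.6]
ee_rot: [-178.1, -2.9, 159.1]
force: [-2.2, -1.2, 5.1]
gripper_width: 10.0
```

Emit:
{"method": "drive_tool", "body": {"moves": [{"claw": 1,"dx": 0,"dy": 0,"dz": 0.03,"yaw": 0},{"claw": 1,"dx": 0,"dy": 0,"dz": 0.03,"yaw": 0}], "grip_force": 5}}

```text
time_s: 15.42
ee_pos: [537.8, 204.6, 14.0]
ee_rot: [-178.1, -2.9, 159.1]
force: [0.3, -2.4, 4.0]
gripper_width: 10.9
```

```bash
python3 pic.py side 225 135 50 45 15 side12.png 1.2;python3 to.py 541 203 38 159 1
```

```text
t 15.47 [537.8 204.5  13.9] [-178.1   -2.9  159.1] F [-0.9 -2.6  3.6] w 11.0
dx -0.15 dy -0.01 dz -1.00 yaw 0.01  left 24
```

View pics/side12.png

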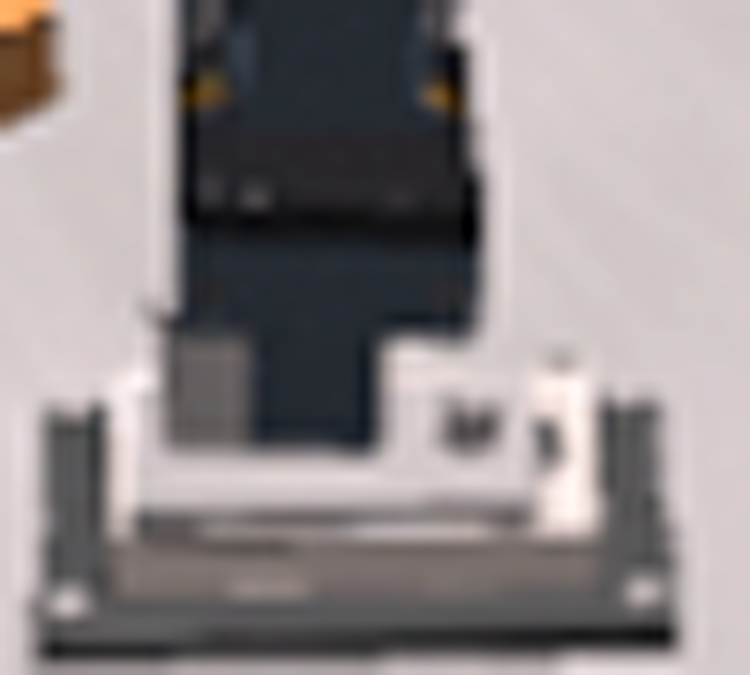

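Emit:
{"method": "drive_tool", "body": {"moves": [{"claw": 1,"dx": 0,"dy": 0,"dz": 0,"yaw": 0},{"claw": 1,"dx": 0,"dy": 0,"dz": 0,"yaw": 0}], "grip_force": 3}}

```text
time_s: 15.72
ee_pos: [537.6, 204.2, 13.6]
ee_rot: [-178.0, -2.9, 159.1]
force: [-0.3, -1.2, 3.7]
gripper_width: 10.8
```

Emit:
{"method": "drive_tool", "body": {"moves": [{"claw": 0.6,"dx": 0,"dy": 0,"dz": 0,"yaw": 0},{"claw": 0.5,"dx": 0,"dy": 0,"dz": 0,"yaw": 0},{"claw": 0.4,"dx": 0,"dy": 0,"dz": 0,"yaw": 0}]}}

```text
time_s: 16.1
ee_pos: [537.3, 204.7, 12.6]
ee_rot: [-178.0, -3.0, 159.1]
force: [0.7, -0.3, 1.1]
gripper_width: 27.1
```

Emit:
{"method": "drive_tool", "body": {"moves": [{"claw": 0,"dx": 0,"dy": 0,"dz": -0.1,"yaw": 0},{"claw": -0.1,"dx": 0,"dy": 0,"dz": -0.5,"yaw": 0},{"claw": -0.1,"dx": 0,"dy": 0,"dz": -1,"yaw": 0},{"claw": -0.1,"dx": 0,"dy": 0,"dz": -1,"yaw": 0},{"claw": -0.1,"dx": 0,"dy": 0,"dz": -1,"yaw": 0}]}}

```text
time_s: 16.73
ee_pos: [541.1, 205.7, 87.0]
ee_rot: [-178.0, -3.1, 159.1]
force: [-0.7, -0.2, -0.1]
gripper_width: 50.3
```

Emit:
{"method": "drive_tool", "body": {"moves": [{"claw": -0.1,"dx": 1,"dy": 0,"dz": -1,"yaw": 0},{"claw": -0.1,"dx": 1,"dy": 1,"dz": -1,"yaw": 0},{"claw": -0.1,"dx": 1,"dy": 1,"dz": -1,"yaw": 0},{"claw": -0.1,"dx": 1,"dy": 1,"dz": -1,"yaw": 0},{"claw": -0.1,"dx": 1,"dy": 1,"dz": 0,"yaw": 0}]}}

```text
time_s: 17.35
ee_pos: [482.2, 319.4, 178.4]
ee_rot: [-178.4, -2.7, 158.9]
force: [-0.0, 0.3, -0.4]
gripper_width: 50.3
```

```bash
python3 pic.py side 225 135 50 45 15 side13.png 1.2; python3 pic.py top 165 145 60 65 9 top13.png 2;python3 to.py 541 203 38 159 1
```

```text
t 17.45 [480.8 320.3 177. ] [-178.3   -2.8  159. ] F [ 0.3 -0.  -0.5] w 50.3
dx -0.71 dy -0.63 dz 1.00 yaw 0.01  left 192
```

View pics/side13.png

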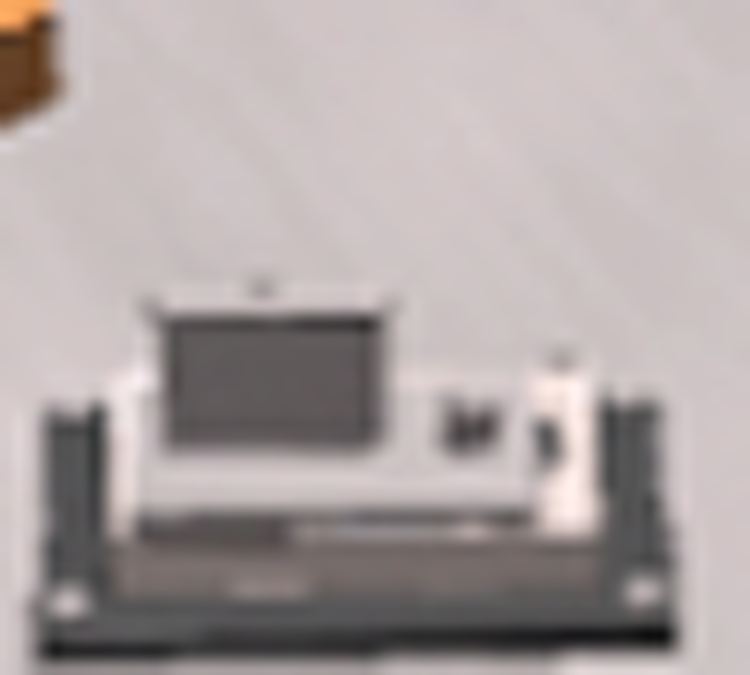

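View pics/top13.png

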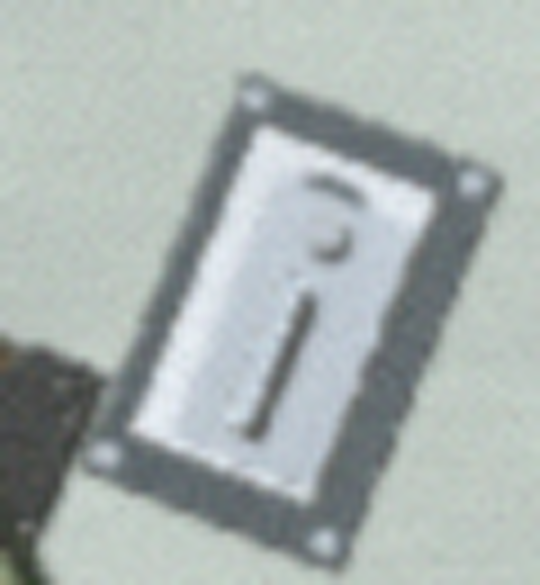

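Run:
```python
from h import *
from workcell import telemetry
f=[552,205,np.radians(-21.3)]
Ft=lambda p:full(p,165,145,9); F=lambda p:full(p,225,135,15)
for z in(28,30,32,34):
  L=[(-45,-5,z+53),(15,-5,z+53),(-45,-5,z+8),(15,-5,z+8),(-55,-30,z+4),(55,-30,z+4)]
  T=[(15,5,z+8),(-45,5,z+8)]
  S=("side",L,[F(p) for p in[(163,320),(383,320),(165,446),(382,446),(133,517),(530,515)]])
  q,r=fit([S,("top",T,[Ft((303,290)),Ft((245,432))])],[547,200,-.37])
  h=place([(37,0,0)],q)[0][:2]-f[:2];c,s=np.cos(f[2]),np.sin(f[2])
  print(z,q[:2].round(1),np.degrees(q[2]).round(1),"hole",(np.array([[c,s],[-s,c]])@h).round(1),"rms",np.sqrt((r**2).mean()).round(3),r.round(1).tolist())
print(telemetry.state()["time_s"])
```

```text
28 [545.  201.3] -22.7 hole [31.8 -6.9] rms 0.562 [[-0.1, -0.4], [0.6, -0.4], [0.1, 0.6], [0.7, 0.6], [-0.5, 0.4], [1.0, 0.5], [-0.3, 0.5], [-1.0, 0.5]]
30 [544.4 199.9] -22.6 hole [31.8 -8.3] rms 0.528 [[-0.1, -0.6], [0.6, -0.6], [0.1, 0.4], [0.7, 0.4], [-0.5, 0.2], [1.0, 0.2], [-0.0, 0.6], [-0.7, 0.6]]
32 [543.9 198.6] -22.5 hole [31.7 -9.7] rms 0.547 [[-0.2, -0.8], [0.5, -0.9], [0.1, 0.2], [0.7, 0.2], [-0.5, 0.0], [1.0, 0.0], [0.3, 0.7], [-0.4, 0.7]]
34 [543.3 197.3] -22.7 hole [ 31.7 -11.2] rms 0.616 [[-0.2, -1.1], [0.5, -1.1], [0.0, 0.0], [0.7, -0.0], [-0.6, -0.2], [1.0, -0.1], [0.6, 0.8], [-0.1, 0.8]]
17.45
```

Run:
```python
from workcell import grab_frame,telemetry,job
import cv2,pickle,numpy as np
a=pickle.load(open("side0.pkl","rb"))["color"].astype(int);b=grab_frame("side")["color"].astype(int)
d=np.abs(a-b).max(2)
for n,(x,y,w,h) in dict(packing=(193,125,40,28),flange=(312,172,32,26),wrench=(318,262,62,42)).items(): print(n,(d[y:y+h,x:x+w]>40).sum())
s=telemetry.state();print(s["time_s"],s["force"].round(1),np.abs(s["qvel"]).max().round(2))
job.job_done()
```

```text
packing 0
flange 0
wrench 0
17.5 [-1.2 -0.1 -0.2] 1.69
the job is handed in; nothing more can be done
```

I fitted the right-most shoe on the smaller fixture, with the pin through its hole, let go of it and handed the job in at 17.5 s. The hand-in gives no verdict, so this rests on my own checks.

**How it went**
- I gripped the shoe across its web and lifted it clear.
- I felt for the pin by light sliding. The hole caught it on the second sweep and dropped about 21 mm until the shoe touched the seat.
- The highest wrist reading implied about 20 N between shoe and pin, under the 30 N limit. It is read only at the end of each move, so a short peak in between would not show.
- I eased the grip down in stages so the shoe settled without dropping, then backed off.

**Last checks**
- **Seating:** the pin shows in the hole. The two-camera fit works best with the underside 30 mm above the bench, where the seat top is. The fit is shallow, so the height is good only to a few mm.
- **Position:** the hole is at about (32, −8) mm in the fixture frame, inside the limits. It agrees within about 2 mm with the pin position I estimated from the first pictures, (32, −6.5).
- **Squareness:** the shoe is within about 1.5° of the fixture, and the web looks level in the side view.
- **Bystanders:** the flange, packing and wrench show no change from the first side picture.
- **Arm:** it is clear of everything and the wrist force is near zero.

**What disagreed**
- **Tool height reading:** it read about 30 mm lower than the cameras showed. Free travel down to −16.7 mm before the grasp bore the cameras out, so I worked from the cameras and the contact heights.
- **Cameras:** the two views differed by 4–5 mm in x.
- **Tool tilt:** the tool had drifted to about 3° of tilt by the time I released, so the shoe settled the last 2° or so itself.

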